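Service the vacuum's filter box behind its seized screw cap

ROBOT

A 6-joint arm with a two-finger parallel gripper is mounted at the origin on a cart in front of the work surface, level with it; the furniture and walls round the work are solid. World frame = base frame: x ahead of the robot, y to its left, z up, the work surface at z = 0. Lengths are in m, angles in rad, forces in N, time in s.
With the tool pointing down it reaches from about 0.425 to 0.95 m from the base axis. Payload 3.5 kg.
Tool frame: the origin (TCP) lies at the very end of the fingers, on their centre line; the grasp point (between the pads) lies ctrl.tcp_to_grasp behind it (ctrl.tcp_to_grasp is the distance from the TCP to the grasp point, in m); z points along the fingers, y is the line along which they close (so a half turn about z gives the same grasp; the last joint's range is limited). The gripper opens to 85 mm and grips with 20 to 120 N. Pads are 22 mm wide; open, the fingers measure 114 mm over their backs; the gripper's body (76 mm by 85 mm) begins 54 mm behind the grasp point. The pads swing forward as they close: fully open they stand 13 mm farther back than shut.
Start: joints at [-1.294, 0.286, 1.577, -0, 1.279, -0.15], TCP at [0.279, -0.614, 0.211] pointing down, gripper open.
Joint ranges: [-2.77, 2.77], [-0.9, 2.22], [0.21, 2.48], [-1.53, 4.67], [0.24, 2.81], [-2.84, 2.84]. Speed limits (rad/s): [2.79, 2.79, 3.14, 3.14, 3.14, 3.14].

INTERFACE

Orientations are given as a unit quaternion [x, y, z, w].
In Python, from plant import ctrl gives the robot as it stands.
- The arm moves only by the shell command python3 -m inch 'ROWS' [FORCE]. ROWS is JSON, a list of rows, each an object with "slide": the shift along the tool's x, y, z in cm, a list of three; "turn": the turn about the tool's z in rad; "grip": the finger opening in cm, from 0 to 8.54. A call has 1 to 20 rows; each row is the pose to reach, as a shift and turn from the pose commanded when the call began, along the tool's axes at that moment; what a row does not reach only later rows make up. A row lasts 1/10 s, in which the tool goes at most 50 mm and 8.59 degrees, less where a joint would pass 70% of its speed; a pose out of reach is approached as far as the arm can. A call with a gripper value outside its range is refused whole. The fingers move at their own pace and stop on an object; FORCE is the grip in N (left out, the last holds). Time passes only in rows, so rows that repeat a pose let the fingers close. It gives the time, the measured TCP pose, the force, the opening and the grip force at its end, in the units of the state.
- ctrl.get_state(): the state, without advancing time (a new reading comes with each control period).
- ctrl.read_camera(name): name is "scene" or "top" or "wrist"; returns (picture, depth): 420x560x3 uint8, red, green, blue; 420x560 float32, m along the optical axis (not along the pixel's ray), 0 where there is no reading.
- ctrl.camera_info(name): a dict with "K" (3x3 intrinsics, pixels), "camera_from_world" (4x4, takes a point from world to camera coordinates); the wrist camera has in their place "T_tool_cam" (4x4, takes a point from camera to tool coordinates, whose origin is the TCP and whose axes are the flange's). Camera axes: x right, y down, z forward; pixel columns grow to the right and rows downward; lengths in m; the calibration is good to about 2 mm. A picture is of the moment at which its call begins: read the wrist's pose just before it. camera_info takes no time and is no camera call.
- ctrl.sign_off(): hands the job in; it is judged then, once.
The state is a dict: "time": time; "qpos": joint angles; "dq": joint speeds; "joint_efforts": joint torques, N m; "eef_pos": TCP position; "tcp_rot": TCP orientation; "contact_force": force on the tool from outside, world axes, zero at the start; "wrist_torque": the same for the moment, N m; "opening": opening from 0.0 (shut) to 1.0 (fully open); "finger_force": force on a finger pad.
Only numpy, scipy, OpenCV 4.12 (cv2) and the standard library are available. Lean on these libraries where they do the work, as an engineer would, in place of code of your own. Each camera call takes 0.05 s, during which the arm holds its last target. There are 200 camera calls.

TASK

The washed filter panels lying on the worktop have to go back into the vacuum's filter box. Its screw cap has seized: break it loose with a hard anticlockwise twist, spin it off, and lay it and the cover plate aside on the worktop; then lower every washed panel over the two pins so that they lie flat on one another in the box, put the cover back flush over the pins, and screw the cap down tight again. Leave the other things on the worktop where they are.

Things in the scene. Friction and masses are not known exactly. Their poses are not given: they have to be found in the camera images.
- filter_box: grey plastic filter box, screwed to the worktop, 84 x 170 mm (210 with its feet). Origin: centre of its underside; y along its length, x across; a hose stub sticks out 80 mm to +x, 40 mm high. Corner walls (|x| 37 to 42, |y| 38 to 80 mm, 71 mm high) stand at both ends; at mid-length (|y| under 38 mm) both long sides are open for the fingers
- bed (a point): centre of the bed where the panels lie, 41 mm above the worktop, 60 mm wide at mid-length; stacked panels have their centres 44.5, 51.5, 58.5, 65.5 mm above the worktop. Axes as filter_box. Two round-nosed steel locating pins, 9 mm thick, stand on its y axis, 58 mm either side, their tops 83 mm above the worktop
- seat (a point): centre of the cover's underside when fitted and clamped, 71 mm above the worktop. Axes as filter_box. A springy rubber seal lies on the wall tops: with the cap off, the cover rests about 2 mm higher
- neck_tip (a point): tip of the fixed threaded neck, 95 mm above the worktop, 28 mm thick, 38 over its thread. Right-hand two-start thread: the cap rises 14 mm a turn when turned anticlockwise (from above). From tight, it can be lifted off after half a turn (3.1 rad)
- cap_mid (a point): black ribbed screw cap, 56 mm across, 30 high, 80 g, open below (41 mm bore). Point: its centre, 15 mm above its rim, z up. Tight: rim on the cover, centre 93 mm above the worktop, x axis along the box's x, either way (two lugs inside on its x axis; a bar on its top shows it). The first 0.8 rad of undoing is hard (up to 0.8 N m: grip firmly), the rest easy
- seal (a joint): height of the rubber seal, m: 0 squeezed as it is under the tight cap, 0.0018 when free; takes about 45 N to squeeze so far, done by the last 0.8 rad of tightening. Set over the neck at any angle and turned clockwise, the cap finds the thread within half a turn, then sinks 14 mm a turn
- cover_mid (a point): bare metal cover plate with air slots, 86 x 162 x 7 mm, 220 g, waisted to 66 mm across over its middle 76 mm: grip it there. Point: its centre, half-way up; x across, y along its length. 12 mm pin holes on y, 58 mm either side of the centre; 42 mm hole for the neck at the centre. Same either end or face up
- panel_1_mid (a point): white framed filter panel with grey mesh, flat on the worktop at the start; 2 to 4 panels are there (an absent one reads None). 66 x 140 x 7 mm, 70 g; grip across the 66 mm at mid-length. Point: its centre, half-way up; x across, y along its length. 12 mm pin holes on y, 58 mm either side of the centre; 42 mm hole for the neck at the centre. Same either end or face up
- panel_2_mid (a point): as panel_1_mid
- panel_3_mid (a point): as panel_1_mid
- panel_4_mid (a point): as panel_1_mid
- tape_roll: roll of masking tape, 105 mm across, 25 high, lying flat; not part of the job. Origin: centre of its underside
- tape_measure: tape measure, 33 x 71 x 62 mm, upright; not part of the job. Origin: centre of its underside
- mug: white mug, 92 mm across, 123 with its handle, 95 high, upright; not part of the job. Origin: centre of its underside
Things that resemble listed ones, but are neither listed nor needed, are in the scene too. Leave any blue look-alike of the part that bears panel_4_mid alone.

How it is judged:
On the way, in this order (a step that is already met when the one before it is completed fails the run):
1. the cap has been broken loose: it has risen 3 mm or more (z of cap_mid in the frame of filter_box above 0.096 m), for 0.1 s.
2. cap and cover are off the box and lie aside on the worktop (horizontal distance between cap_mid and neck_tip above 0.1 m and height (world z) of each of cap_mid, cover_mid below 0.06 m and horizontal distance between cover_mid and seat above 0.1 m), for 0.2 s.
3. every panel present lies flat on the pins in the box, the lowest on the bed (horizontal distance between each of panel_1_mid, panel_2_mid, panel_3_mid, panel_4_mid and bed below 0.004 m and (z of panel_1_mid in the frame of filter_box between 0.0423 and 0.0467 m or z of panel_1_mid in the frame of filter_box between 0.0493 and 0.0537 m or z of panel_1_mid in the frame of filter_box between 0.0563 and 0.0607 m or z of panel_1_mid in the frame of filter_box between 0.0633 and 0.0677 m) and angle between the z axis of each of panel_1_mid, panel_2_mid, panel_3_mid, panel_4_mid and the z axis of filter_box, either way round below 0.04 rad and angle between the y axis of each of panel_1_mid, panel_2_mid, panel_3_mid, panel_4_mid and the y axis of filter_box, either way round below 0.06 rad and (z of panel_2_mid in the frame of filter_box between 0.0423 and 0.0467 m or z of panel_2_mid in the frame of filter_box between 0.0493 and 0.0537 m or z of panel_2_mid in the frame of filter_box between 0.0563 and 0.0607 m or z of panel_2_mid in the frame of filter_box between 0.0633 and 0.0677 m) and (z of panel_3_mid in the frame of filter_box between 0.0423 and 0.0467 m or z of panel_3_mid in the frame of filter_box between 0.0493 and 0.0537 m or z of panel_3_mid in the frame of filter_box between 0.0563 and 0.0607 m or z of panel_3_mid in the frame of filter_box between 0.0633 and 0.0677 m) and (z of panel_4_mid in the frame of filter_box between 0.0423 and 0.0467 m or z of panel_4_mid in the frame of filter_box between 0.0493 and 0.0537 m or z of panel_4_mid in the frame of filter_box between 0.0563 and 0.0607 m or z of panel_4_mid in the frame of filter_box between 0.0633 and 0.0677 m)), for 0.2 s.
4. the cover is back over the pins and lies flat on the seal (horizontal distance between cover_mid and seat below 0.004 m and z of cover_mid in the frame of filter_box below 0.079 m and angle between the z axis of cover_mid and the z axis of filter_box, either way round below 0.03 rad and angle between the y axis of cover_mid and the y axis of filter_box, either way round below 0.06 rad), for 0.2 s.
At the end, for the whole second after the job is handed in: All panels present lie flat over both pins, centred within 4 mm, each within 2.2 mm of its stacked height; the cover lies flat over the pins within 4 mm, its centre below 75.7 mm; the cap is upright on the neck, screwed down to within 1.2 mm of its starting height (centre below 94.2 mm); all still (all of step 3 and horizontal distance between cover_mid and seat below 0.004 m and z of cover_mid in the frame of filter_box below 0.0757 m and angle between the z axis of cover_mid and the z axis of filter_box, either way round below 0.03 rad and angle between the y axis of cover_mid and the y axis of filter_box, either way round below 0.06 rad and horizontal distance between cap_mid and neck_tip below 0.003 m and z of cap_mid in the frame of filter_box below 0.0942 m and angle between cap_mid's own z axis and vertical below 0.05 rad and linear speed of each of cap, cover below 0.02 m/s); the robot touches nothing.
It fails at once if the tape roll is moved more than 3 cm (distance of tape_roll from where it was at the start of the episode above 0.03 m).
It fails at once if the tape measure is moved more than 3 cm (distance of tape_measure from where it was at the start of the episode above 0.03 m).
It fails at once if the mug is moved more than 3 cm (distance of mug from where it was at the start of the episode above 0.03 m).
Of panel_1, panel_2, panel_3, panel_4 only 2 to 4 are there at a start; the rules pass over those that are not, and their reading is None.
At some moment in a run one of panel_1, panel_2, panel_3, panel_4 may be knocked a few centimetres aside while the robot is not near it.
It also fails if it takes over 210 s, if anything falls off the work surface, if the arm or the gripper's body presses on something with over 40 N, if the wrist force passes 120 N, or if a joint passes its speed limit or range.

## Working session

There is one attempt and no reset: what is moved stays moved. The work goes in short steps, Python scripts to look and compute and a shell command to move; the robot and the scene stay as the last step left them, time stands still between calls to the robot, and variables do not carry over. Pictures are saved under pics/ and viewed, at most 14 in all, crops included, and the job is handed in when it is done.

```bash
ls; mkdir -p pics
python3 - <<'E'
from plant import ctrl
import cv2,numpy as np
s=ctrl.get_state(); print(s['time'],s['eef_pos'],s['tcp_rot'],s['qpos'],ctrl.tcp_to_grasp)
for n in ("top","scene"):
    p,d=ctrl.read_camera(n); cv2.imwrite(f'pics/{n}0.png',p[:,:,::-1]); np.savez(f'{n}0.npz',p=p,d=d); print(n,ctrl.camera_info(n))
print(ctrl.camera_info("wrist"))
E
```

```text
pics
0.0 [ 0.27925466 -0.61373511  0.20954265] [ 9.77314221e-01  2.11791178e-01 -8.07989636e-05 -1.18515421e-03] [-1.29398590e+00  2.87151636e-01  1.57820276e+00 -1.15801937e-05
  1.27861404e+00 -1.50001228e-01] 0.0187
top {'K': array([[491.83165164,   0.        , 280.60933251],
       [  0.        , 491.83165164, 201.93928216],
       [  0.        ,   0.        ,   1.        ]]), 'camera_from_world': array([[-0.36121766, -0.93239792, -0.01248689,  0.29905816],
       [-0.72042496,  0.28754981, -0.63111249,  0.47120665],
       [ 0.59203858, -0.21897311, -0.77559081,  1.24505285],
       [ 0.        ,  0.        ,  0.        ,  1.        ]])}
scene {'K': array([[484.35027836,   0.        , 282.06128806],
       [  0.        , 484.35027836, 209.53392432],
       [  0.        ,   0.        ,   1.        ]]), 'camera_from_world': array([[-0.99623271,  0.08504862,  0.01694489,  0.57552895],
       [ 0.0395586 ,  0.61956845, -0.78394519, -0.00657621],
       [-0.07717198, -0.78032152, -0.62059875,  1.89415981],
       [ 0.        ,  0.        ,  0.        ,  1.        ]])}
{'K': array([[336.85336709,   0.        , 278.75968733],
       [  0.        , 336.85336709, 205.32383876],
       [  0.        ,   0.        ,   1.        ]]), 'T_tool_cam': array([[-6.93480414e-05, -9.66031525e-01, -2.58424241e-01,
         6.54218497e-02],
       [ 9.99998414e-01, -5.26834212e-04,  1.70104215e-03,
         1.16394308e-03],
       [-1.77940707e-03, -2.58423713e-01,  9.66030030e-01,
        -1.62159479e-01],
       [ 0.00000000e+00,  0.00000000e+00,  0.00000000e+00,
         1.00000000e+00]])}
```

View pics/top0.png

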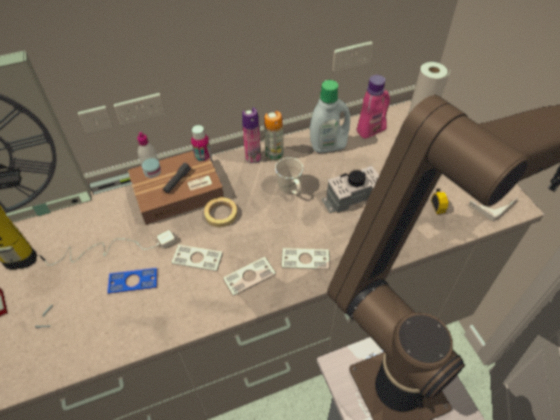

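View pics/scene0.png

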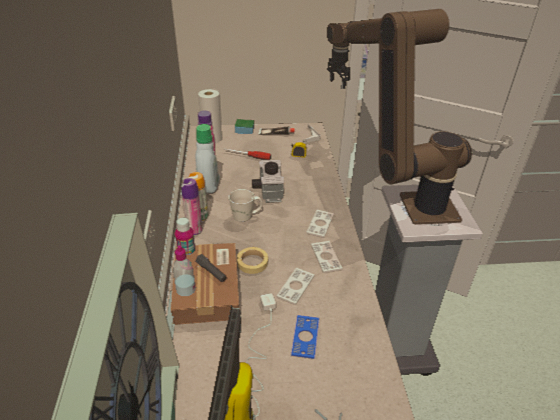

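The top view shows three white panels at (197,258), (249,275) and (305,258). The box with its black cap is at (352,186), the mug at (290,172), the tape roll at (221,212) and the tape measure at (440,200). The blue plate at (133,281) is the look-alike and stays put. There is no fourth white panel in view.

```bash
cat > h.py <<'E'
from plant import ctrl
import cv2,numpy as np
from scipy.spatial.transform import Rotation as R
def toolT(s):
    T=np.eye(4);T[:3,:3]=R.from_quat(s['tcp_rot']).as_matrix();T[:3,3]=s['eef_pos'];return T
def snap(n):
    s=ctrl.get_state();i=ctrl.camera_info(n)
    W=np.linalg.inv(i['camera_from_world']) if n!='wrist' else toolT(s)@i['T_tool_cam']
    p,d=ctrl.read_camera(n);return p,d,i['K'],W,s
def ray(uv,K,W,z):
    uv=np.atleast_2d(np.asarray(uv,float));d=np.c_[uv,np.ones(len(uv))]@np.linalg.inv(K).T@W[:3,:3].T
    o=W[:3,3];return (o+d*((z-o[2])/d[:,2:]))[:,:3]
def cloud(d,K,W):
    v,u=np.indices(d.shape);P=np.stack([(u-K[0,2])/K[0,0]*d,(v-K[1,2])/K[1,1]*d,d],-1)
    return P@W[:3,:3].T+W[:3,3]
def rect(P):
    (c,wh,a)=cv2.minAreaRect((P[:,:2]*1000).astype(np.float32)); 
    b=cv2.boxPoints((c,wh,a));e=b[1]-b[0];f=b[2]-b[1];L=e if np.hypot(*e)>np.hypot(*f) else f
    return np.array(c)/1000,sorted(wh),np.degrees(np.arctan2(L[1],L[0]))%180
def whites(p,K,W,z=0.007,lo=1500,vmin=150):
    h=cv2.cvtColor(p,cv2.COLOR_RGB2HSV);m=((h[...,1]<60)&(h[...,2]>vmin)).astype(np.uint8)*255
    m=cv2.morphologyEx(m,cv2.MORPH_CLOSE,np.ones((5,5)))
    out=[]
    for c in cv2.findContours(m,cv2.RETR_EXTERNAL,cv2.CHAIN_APPROX_NONE)[0]:
        if cv2.contourArea(c)<lo: continue
        r=rect(ray(c[:,0],K,W,z))
        out.append((c[:,0].mean(0).round(),)+r)
    return out
E
python3 - <<'E'
from h import *
for n,lo in(("top",500),("scene",250)):
    z=np.load(n+'0.npz');p,d=z['p'],z['d'];i=ctrl.camera_info(n);K=i['K'];W=np.linalg.inv(i['camera_from_world'])
    for r in whites(p,K,W,lo=lo): print(n,*r) if r[1][0]>0 and r[2][1]<200 else 0
    P=cloud(d,K,W)
    for nm,uv in dict(top=dict(cap=(357,178),roll=(221,212),mug=(290,165),tm=(440,200)),scene=dict(cap=(271,168)))[n].items():
        print(n,nm,P[uv[1],uv[0]].round(3))
    # box: points 0.05..0.12 high near the cap
    uv=(357,178) if n=='top' else (271,168);c=P[uv[1],uv[0]]
    near=np.hypot(P[...,0]-c[0],P[...,1]-c[1])<.16
    for a,b in((.03,.05),(.066,.088),(.1,.125)):
        m=near&(P[...,2]>a)&(P[...,2]<b);q=P[m];print(a,b,len(q),rect(q) if len(q)>5 else '')
    img=cv2.resize(p[140:230,310:420] if n=='top' else p[130:240,220:340],None,fx=5,fy=5,interpolation=cv2.INTER_CUBIC);cv2.imwrite(f'pics/{n}_crop.png',img[:,:,::-1])
E
```

```text
top [249. 276.] [0.444306   0.24623032] [82.88369750976562, 148.51901245117188] 99.43729
top [306. 259.] [0.43426248 0.07313922] [93.93001556396484, 149.19338989257812] 65.35132
top [197. 257.] [0.56595367 0.37510367] [77.71981048583984, 150.07806396484375] 57.538574
top cap [ 0.601 -0.174  0.101]
top roll [0.708 0.255 0.003]
top mug [ 0.768 -0.012  0.061]
top tm [ 0.453 -0.396  0.059]
0.03 0.05 302 (array([ 0.62897711, -0.16615117]), [117.95214080810547, 167.13885498046875], np.float32(98.31321))
0.066 0.088 687 (array([ 0.60944238, -0.17411841]), [93.05496978759766, 163.16859436035156], np.float32(90.17476))
0.1 0.125 197 (array([ 0.60841882, -0.17481528]), [53.02804183959961, 56.12213134765625], np.float32(3.209915))
scene [168. 391.] [0.93175922 0.72048615] [42.39756774902344, 151.402099609375] 94.662445
scene [180. 271.] [0.94100995 0.28038336] [57.187538146972656, 164.55926513671875] 106.47574
scene cap [ 0.61  -0.149  0.112]
0.03 0.05 181 (array([ 0.62997253, -0.11975645]), [134.30186462402344, 250.5606231689453], np.float32(78.0531))
0.066 0.088 425 (array([ 0.62224249, -0.13204622]), [134.3001708984375, 278.5158386230469], np.float32(69.669014))
0.1 0.125 100 (array([ 0.60676306, -0.17410631]), [50.15081024169922, 54.95989227294922], np.float32(116.48091))
```

View pics/top_crop.png

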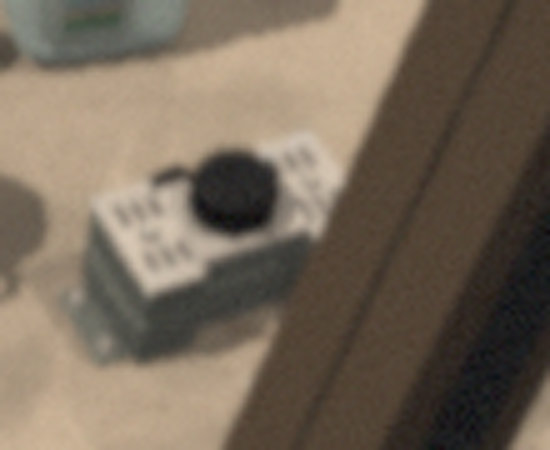

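The crop confirms the box: black cap at (357,178), slotted cover plate, and the stub on the far side. I'll move the wrist above it for a close look.

```bash
cat >> h.py <<'E'
def yaw(s): 
    m=R.from_quat(s['tcp_rot']).as_matrix();return np.arctan2(m[1,0],m[0,0])
def plan(x,y,z,yw=None):
    s=ctrl.get_state();T=toolT(s);d=T[:3,:3].T@(np.array([x,y,z])-T[:3,3])*100
    y0=yaw(s);t=0 if yw is None else -(yw-y0)
    print('slide',d.round(2),'turn',round(t,3),'| yaw',round(y0,3),'q6',s['qpos'][5].round(2),'tcp',s['eef_pos'].round(4),'t',round(s['time'],1))
E
python3 -c "
from h import *
plan(.605,-.175,.26,-.8)"
```

```text
slide [ 47.82 -26.47  -4.96] turn 1.227 | yaw 0.427 q6 -0.15 tcp [ 0.2793 -0.6138  0.2097] t 0.1
```

```bash
python3 -m inch '[{"slide":[0,0,-5],"turn":0.1,"grip":8.5},{"slide":[47.8,-26.5,-5],"turn":1.227,"grip":8.5},{"slide":[47.8,-26.5,-5],"turn":1.227,"grip":8.5},{"slide":[47.8,-26.5,-5],"turn":1.227,"grip":8.5},{"slide":[47.8,-26.5,-5],"turn":1.227,"grip":8.5},{"slide":[47.8,-26.5,-5],"turn":1.227,"grip":8.5},{"slide":[47.8,-26.5,-5],"turn":1.227,"grip":8.5},{"slide":[47.8,-26.5,-5],"turn":1.227,"grip":8.5},{"slide":[47.8,-26.5,-5],"turn":1.227,"grip":8.5},{"slide":[47.8,-26.5,-5],"turn":1.227,"grip":8.5},{"slide":[47.8,-26.5,-5],"turn":1.227,"grip":8.5},{"slide":[47.8,-26.5,-5],"turn":1.227,"grip":8.5},{"slide":[47.8,-26.5,-5],"turn":1.227,"grip":8.5},{"slide":[47.8,-26.5,-5],"turn":1.227,"grip":8.5},{"slide":[47.8,-26.5,-5],"turn":1.227,"grip":8.5},{"slide":[47.8,-26.5,-5],"turn":1.227,"grip":8.5}]'
python3 - <<'E'
from h import *
p,d,K,W,s=snap('wrist');plan(.605,-.175,.26,-.8)
cv2.imwrite('pics/w1.png',p[:,:,::-1]);np.savez('w1.npz',p=p,d=d,K=K,W=W)
P=cloud(d,K,W);c=np.array([.606,-.175])
near=np.hypot(P[...,0]-c[0],P[...,1]-c[1])<.13
for a,b in((.07,.08),(.1,.12)):
    m=near&(P[...,2]>a)&(P[...,2]<b);q=P[m];print(a,b,len(q),np.median(q[:,2]) if len(q) else 0,rect(q) if len(q)>5 else '')
E
```

```text
time: 1.7
eef_pos: [0.6041, -0.1767, 0.2607]
tcp_rot: [0.921, -0.39, -0.0, 0.0]
contact_force: [-0.1, -0.2, -0.0]
opening: 0.992
finger_force: 0.0
slide [-0.07 -0.19  0.08] turn -0.002 | yaw -0.802 q6 1.93 tcp [ 0.6041 -0.1768  0.2608] t 1.8
0.07 0.08 7863 0.07749755275686443 (array([ 0.60916833, -0.17776779]), [86.0234375, 162.02789306640625], np.float32(91.01395))
0.1 0.12 2480 0.1073999872111058 (array([ 0.60936694, -0.17832614]), [54.99431610107422, 55.28615188598633], np.float32(43.55473))
```

View pics/w1.png

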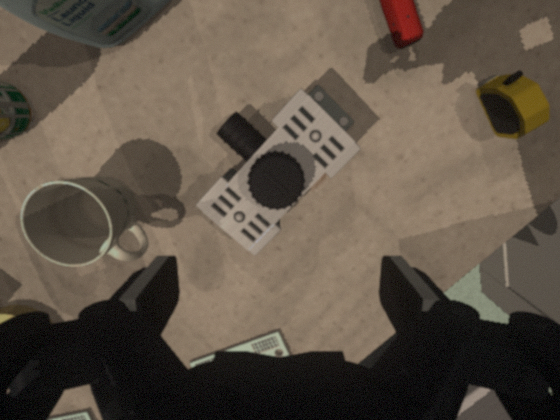

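The wrist view shows the cap at (276,180) on the cover, the stub to its upper left, the mug at (75,222) and the tape measure at (513,105). That puts the box at (0.6092, -0.178) with its long axis at 91°.

```bash
python3 -c "
from h import *
plan(.6093,-.1781,.083,-.8)"
```

```text
slide [ 0.46 -0.29 17.78] turn -0.002 | yaw -0.802 q6 1.93 tcp [ 0.6041 -0.1768  0.2608] t 1.8
```

```bash
python3 -m inch '[{"slide":[0.46,-0.29,5],"turn":0,"grip":7.2},{"slide":[0.46,-0.29,10],"turn":0,"grip":7.2},{"slide":[0.46,-0.29,13],"turn":0,"grip":7.2},{"slide":[0.46,-0.29,15],"turn":0,"grip":7.2},{"slide":[0.46,-0.29,16.5],"turn":0,"grip":7.2},{"slide":[0.46,-0.29,17.8],"turn":0,"grip":7.2},{"slide":[0.46,-0.29,17.8],"turn":0,"grip":7.2},{"slide":[0.46,-0.29,17.8],"turn":0,"grip":5},{"slide":[0.46,-0.29,17.8],"turn":0,"grip":5},{"slide":[0.46,-0.29,17.8],"turn":0,"grip":5},{"slide":[0.46,-0.29,17.8],"turn":0,"grip":5},{"slide":[0.46,-0.29,17.8],"turn":0,"grip":5},{"slide":[0.46,-0.29,17.8],"turn":0,"grip":5},{"slide":[0.46,-0.29,17.8],"turn":0,"grip":5}]' 110
```

```text
time: 3.15
eef_pos: [0.6113, -0.1774, 0.085]
tcp_rot: [0.921, -0.389, 0.002, 0.0]
contact_force: [-0.3, -1.5, 5.2]
opening: 0.588
finger_force: 2.9
```

```bash
python3 -m inch '[{"slide":[0,0,0],"turn":0,"grip":3},{"slide":[0,0,0],"turn":0,"grip":3},{"slide":[0,0,0],"turn":0,"grip":3}]' 110
python3 - <<'E'
from h import *
p,d,K,W,s=snap('wrist');plan(.6093,-.1781,.083,-.8);cv2.imwrite('pics/w2.png',p[:,:,::-1])
E
```

```text
time: 3.45
eef_pos: [0.6124, -0.1783, 0.0875]
tcp_rot: [0.921, -0.389, 0.003, 0.001]
contact_force: [-2.8, -0.6, 12.6]
opening: 0.355
finger_force: 6.3
slide [-0.23  0.2   0.45] turn 0.0 | yaw -0.8 q6 1.93 tcp [ 0.6124 -0.1783  0.0875] t 3.5
```

View pics/w2.png

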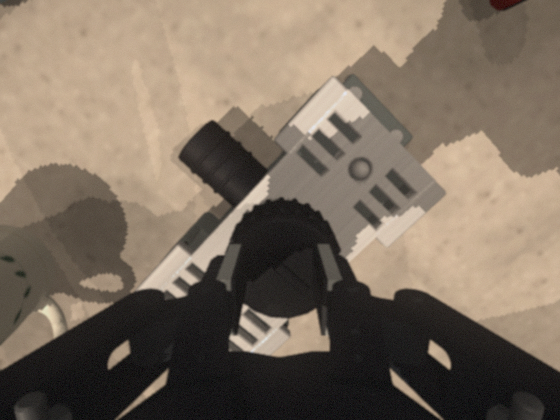

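The fingers are not gripping: the pads are riding over the cap top at (230,265) and (328,265). I'll check the heights from depth.

Run:
```python
from h import *
p,d,K,W,s=snap('wrist');P=cloud(d,K,W)
Ti=np.linalg.inv(toolT(s))
for v in (210,230,250,260,270,285,300,315,330):
    print(v,[(u,)+tuple((1000*(Ti[:3,:3]@P[v,u]+Ti[:3,3])).round()) for u in (222,230,238,285,322,328,334)])
print((P[215:300:10,285,2]).round(3))
```

```text
210 [(222, np.float64(-3.0), np.float64(-43.0), np.float64(87.0)), (230, np.float64(2.0), np.float64(-34.0), np.float64(66.0)), (238, np.float64(18.0), np.float64(-21.0), np.float64(10.0)), (285, np.float64(24.0), np.float64(3.0), np.float64(-10.0)), (322, np.float64(18.0), np.float64(23.0), np.float64(11.0)), (328, np.float64(18.0), np.float64(26.0), np.float64(10.0)), (334, np.float64(18.0), np.float64(30.0), np.float64(11.0))]
230 [(222, np.float64(7.0), np.float64(-30.0), np.float64(10.0)), (230, np.float64(7.0), np.float64(-26.0), np.float64(10.0)), (238, np.float64(15.0), np.float64(-19.0), np.float64(-14.0)), (285, np.float64(17.0), np.float64(3.0), np.float64(-20.0)), (322, np.float64(16.0), np.float64(20.0), np.float64(-18.0)), (328, np.float64(13.0), np.float64(24.0), np.float64(-8.0)), (334, np.float64(7.0), np.float64(30.0), np.float64(10.0))]
250 [(222, np.float64(-5.0), np.float64(-31.0), np.float64(10.0)), (230, np.float64(13.0), np.float64(-20.0), np.float64(-32.0)), (238, np.float64(12.0), np.float64(-17.0), np.float64(-30.0)), (285, np.float64(8.0), np.float64(3.0),
[... 2200 characters left out ...]
p.float64(-19.0)), (322, np.float64(-1.0), np.float64(15.0), np.float64(-58.0)), (328, np.float64(1.0), np.float64(17.0), np.float64(-62.0)), (334, np.float64(19.0), np.float64(14.0), np.float64(-89.0))]
330 [(222, np.float64(19.0), np.float64(-13.0), np.float64(-94.0)), (230, np.float64(-5.0), np.float64(-16.0), np.float64(-62.0)), (238, np.float64(-58.0), np.float64(-24.0), np.float64(14.0)), (285, np.float64(-57.0), np.float64(4.0), np.float64(13.0)), (322, np.float64(-7.0), np.float64(16.0), np.float64(-58.0)), (328, np.float64(-3.0), np.float64(17.0), np.float64(-63.0)), (334, np.float64(19.0), np.float64(13.0), np.float64(-95.0))]
[0.106 0.107 0.107 0.107 0.107 0.108 0.109 0.107 0.107]
```

```bash
python3 -m inch '[{"slide":[0,0,-2],"turn":0,"grip":3.5},{"slide":[0,0,-3],"turn":0,"grip":7.2},{"slide":[0,0,-3],"turn":0,"grip":7.2},{"slide":[0,0,-3],"turn":0,"grip":7.2},{"slide":[0,0,-3],"turn":0,"grip":7.2},{"slide":[0,0,-3],"turn":0,"grip":7.2},{"slide":[0,0,-3],"turn":0,"grip":7.2}]' 110
python3 - <<'E'
from h import *
p,d,K,W,s=snap('wrist');P=cloud(d,K,W);plan(.6093,-.1781,.083,-.8)
Ti=np.linalg.inv(toolT(s));Q=P@Ti[:3,:3].T+Ti[:3,3]
m=(abs(Q[...,0])<16)&(abs(Q[...,1])>.02)&(abs(Q[...,1])<.075)&(Q[...,2]<.02)&(Q[...,2]>-.06)&(abs(Q[...,0])<.02)
for a in np.arange(-.06,.02,.005):
    k=m&(Q[...,2]>=a)&(Q[...,2]<a+.005);q=Q[k]*1000
    if len(q):print(round(a,3),len(q),'y',q[q[:,1]<0][:,1].max(initial=-99).round(),q[q[:,1]>0][:,1].min(initial=99).round(),'x',q[:,0].min().round(),q[:,0].max().round())
k=(P[...,2]>.1)&(P[...,2]<.115)&(np.hypot(P[...,0]-.609,P[...,1]+.178)<.04);print('cap',rect(P[k]))
E
```

```text
time: 4.25
eef_pos: [0.6097, -0.1764, 0.112]
tcp_rot: [0.921, -0.39, -0.001, -0.0]
contact_force: [0.2, -0.4, 0.2]
opening: 0.84
finger_force: 0.0
slide [0.08 0.15 2.93] turn -0.0 | yaw -0.8 q6 1.93 tcp [ 0.6099 -0.1765  0.1123] t 4.3
-0.06 841 y -35.0 36.0 x -9.0 13.0
-0.055 857 y -35.0 36.0 x -10.0 13.0
-0.05 766 y -35.0 36.0 x -10.0 13.0
-0.045 698 y -35.0 36.0 x -10.0 13.0
-0.04 594 y -35.0 36.0 x -11.0 13.0
-0.035 422 y -35.0 36.0 x -10.0 13.0
-0.03 104 y -35.0 36.0 x -9.0 11.0
-0.0 496 y -20.0 20.0 x -15.0 19.0
0.005 559 y -20.0 20.0 x -18.0 20.0
0.01 93 y -20.0 21.0 x -18.0 20.0
0.015 41 y -21.0 23.0 x 1.0 18.0
cap (array([ 0.60960822, -0.17895569]), [54.29557418823242, 55.64999771118164], np.float32(37.58657))
```

The fingertips sit about 28 mm behind the TCP at this opening, so I need to go lower.

```bash
python3 -m inch '[{"slide":[0.1,0.15,2],"turn":0,"grip":7.2},{"slide":[0.1,0.15,3.5],"turn":0,"grip":7.2},{"slide":[0.1,0.15,4.5],"turn":0,"grip":7.2},{"slide":[0.1,0.15,5.2],"turn":0,"grip":7.2},{"slide":[0.1,0.15,5.2],"turn":0,"grip":7.2},{"slide":[0.1,0.15,5.2],"turn":0,"grip":4},{"slide":[0.1,0.15,5.2],"turn":0,"grip":4},{"slide":[0.1,0.15,5.2],"turn":0,"grip":4},{"slide":[0.1,0.15,5.2],"turn":0,"grip":4},{"slide":[0.1,0.15,5.2],"turn":0,"grip":4},{"slide":[0.1,0.15,5.2],"turn":0,"grip":4},{"slide":[0.1,0.15,5.2],"turn":0,"grip":4}]' 115;python3 -c "
from h import *
plan(.6093,-.1781,.06,-.8)"
```

```text
time: 5.5
eef_pos: [0.61, -0.1788, 0.0622]
tcp_rot: [0.921, -0.389, 0.0, 0.0]
contact_force: [-2.8, -0.6, 5.5]
opening: 0.626
finger_force: 121.1
slide [-0.1  -0.    0.22] turn 0.0 | yaw -0.8 q6 1.93 tcp [ 0.61   -0.1788  0.0622] t 5.5
```

```bash
python3 -m inch '[{"slide":[0,0,-0.02],"turn":-0.1,"grip":4},{"slide":[0,0,-0.04],"turn":-0.2,"grip":4},{"slide":[0,0,-0.07],"turn":-0.3,"grip":4},{"slide":[0,0,-0.09],"turn":-0.4,"grip":4},{"slide":[0,0,-0.11],"turn":-0.5,"grip":4},{"slide":[0,0,-0.13],"turn":-0.6,"grip":4},{"slide":[0,0,-0.15],"turn":-0.7,"grip":4},{"slide":[0,0,-0.18],"turn":-0.8,"grip":4},{"slide":[0,0,-0.2],"turn":-0.9,"grip":4},{"slide":[0,0,-0.22],"turn":-1.0,"grip":4},{"slide":[0,0,-0.25],"turn":-1.15,"grip":4},{"slide":[0,0,-0.29],"turn":-1.3,"grip":4},{"slide":[0,0,-0.32],"turn":-1.45,"grip":4},{"slide":[0,0,-0.35],"turn":-1.6,"grip":4},{"slide":[0,0,-0.39],"turn":-1.75,"grip":4},{"slide":[0,0,-0.42],"turn":-1.9,"grip":4},{"slide":[0,0,-0.46],"turn":-2.05,"grip":4},{"slide":[0,0,-0.49],"turn":-2.2,"grip":4},{"slide":[0,0,-0.49],"turn":-2.2,"grip":4}]' 118;python3 - <<'E'
from h import *
plan(.6093,-.1781,.06,-.8)
p,d,K,W,s=snap('wrist');P=cloud(d,K,W);print(s['wrist_torque'])
k=(P[...,2]>.1)&(P[...,2]<.125)&(np.hypot(P[...,0]-.609,P[...,1]+.178)<.02);print('cap top',np.median(P[k][:,2]))
cv2.imwrite('pics/w3.png',p[150:350,180:400,::-1])
E
```

```text
time: 7.4
eef_pos: [0.6092, -0.1761, 0.0647]
tcp_rot: [0.765, 0.644, 0.001, -0.002]
contact_force: [-1.2, 5.2, -0.7]
opening: 0.63
finger_force: 123.6
slide [-0.2   0.05  0.47] turn 2.199 | yaw 1.399 q6 -0.27 tcp [ 0.6092 -0.1761  0.0647] t 7.4
[ 0.90422719  0.17205701 -0.03552911]
cap top 0.11019452924018601
```

View pics/w3.png

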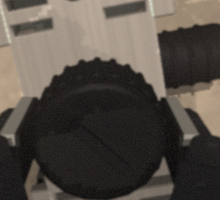

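The bar on the cap has turned with the tool, and the cap top has risen to about 110 mm. I'll finish unscrewing.

```bash
python3 -m inch '[{"slide":[0,0,-0.03],"turn":-0.15,"grip":4},{"slide":[0,0,-0.06],"turn":-0.3,"grip":4},{"slide":[0,0,-0.1],"turn":-0.45,"grip":4},{"slide":[0,0,-0.13],"turn":-0.6,"grip":4},{"slide":[0,0,-0.17],"turn":-0.75,"grip":4},{"slide":[0,0,-0.2],"turn":-0.9,"grip":4},{"slide":[0,0,-0.23],"turn":-1.05,"grip":4},{"slide":[0,0,-0.27],"turn":-1.2,"grip":4},{"slide":[0,0,-0.3],"turn":-1.3,"grip":4},{"slide":[0,0,-0.3],"turn":-1.3,"grip":4}]';python3 - <<'E'
from h import *
plan(.6093,-.1781,.06,-.8)
p,d,K,W,s=snap('wrist');P=cloud(d,K,W);print(s['wrist_torque'],s['contact_force'])
k=(P[...,2]>.1)&(P[...,2]<.135)&(np.hypot(P[...,0]-.609,P[...,1]+.178)<.02);print('cap top',np.median(P[k][:,2]))
E
```

```text
time: 8.45
eef_pos: [0.6078, -0.1763, 0.0683]
tcp_rot: [0.22, 0.975, 0.002, -0.003]
contact_force: [-5.8, 5.4, 3.1]
opening: 0.623
finger_force: 124.2
slide [-0.22 -0.1   0.82] turn 3.498 | yaw 2.698 q6 -1.57 tcp [ 0.6078 -0.1763  0.0683] t 8.4
[0.98213852 1.02092703 0.01640952] [-5.79912637  5.41347097  3.13490108]
cap top 0.11379478733988399
```

Now I'll lift gently and check the force.

```bash
python3 -m inch '[{"slide":[0,0,-0.2],"turn":-0.05,"grip":4},{"slide":[0,0,-0.4],"turn":-0.05,"grip":4},{"slide":[0,0,-0.6],"turn":-0.05,"grip":4},{"slide":[0,0,-0.6],"turn":-0.05,"grip":4}]'
python3 - <<'E'
from h import *
p,d,K,W,s=snap('wrist');P=cloud(d,K,W)
k=(P[...,2]>.1)&(P[...,2]<.135)&(np.hypot(P[...,0]-.609,P[...,1]+.178)<.02);print('cap top',np.median(P[k][:,2]))
# world height map of free table: top camera
p,d,K,W,s=snap('top');P=cloud(d,K,W);cv2.imwrite('pics/top1.png',p[:,:,::-1])
k=P[...,2]<.3
for x in np.arange(.40,.86,.04):
    r=''
    for y in np.arange(.5,-.5,-.04):
        m=k&(abs(P[...,0]-x)<.02)&(abs(P[...,1]-y)<.02);r+=' ??' if m.sum()<3 else '%3d'%min(99,max(0,np.percentile(P[m][:,2],95)*1000))
    print('%.2f'%x,r)
print(np.arange(.5,-.5,-.04).round(2))
E
```

```text
time: 8.9
eef_pos: [0.6074, -0.177, 0.0728]
tcp_rot: [0.196, 0.981, 0.001, -0.003]
contact_force: [-5.7, 3.4, -1.8]
opening: 0.627
finger_force: 124.2
cap top 0.11830852285171839
0.40   4  4  4  4  4  7  8  5  3  4  6 11  0  0  4  3  5  4  4  4  4  4  4  4  4
0.44   4  5  4  5  4 10  9 11 10  9 10  9 10 ?? ??  5  4  4  5  4  3  4 52 59  4
0.48   4  4  4  4  5  9 10 10 10  9 10 10  5 ?? ??  5  5  5  4  4  5  5 55 63  5
0.52   8  5  5  9 10  7  4  5  4  4  5  4  4  5 ?? ??  6  3  5  5  5  4  3 11  2
0.56  10  6 10 10 11  9  4  4  5  4  4  5  4  4 ?? ?? ?? 27 34 20  4  2 ?? ??  4
0.60   5  7 11 11  8  5  6  5  5  4  5  6  5  5  3 ?? ?? 38 28  2 ?? ?? ?? ?? ??
0.64   6 30 30  6  5 21 26 17  5  5  4  5 61 17  4 ?? ?? ?? ?? ?? ?? ?? ?? ?? ??
0.68   5 30 31  5  5 28 27 27  5  5  5  6 91 91  4  4 ?? ?? ?? ?? ?? ?? ?? ?? ??
0.72   5  6  5  6  6 28 23 28  5  5  5 92 75 94  5  3 ?? ?? ?? ?? ?? ?? ?? ?? ??
0.76  70 72 72 72 72 72 72 70  5  5  5 90 94 94  5  5  4 ?? ?? ?? ?? ?? ?? ?? ??
0.80  74 74 94 99 75 74 76 72  6  6  5  5 83 ??  5  6  4 99 ?? ?? ?? ?? ?? ?? ??
0.84  74 76 75 99 99 95 75 73  5  6  5  7 99 99  6  6 99 99 99 99 ?? 99 99 ?? ??
[ 0.5   0.46  0.42  0.38  0.34  0.3   0.26  0.22  0.18  0.14  0.1   0.06
  0.02 -0.02 -0.06 -0.1  -0.14 -0.18 -0.22 -0.26 -0.3  -0.34 -0.38 -0.42
 -0.46]
```

The cap is free. The cap goes to about (0.49, -0.27). The cover will go to about (0.57, 0.13).

```bash
python3 -m inch '[{"slide":[0,0,-1.5],"turn":0,"grip":4},{"slide":[0,0,-3.5],"turn":0,"grip":4},{"slide":[0,0,-5.5],"turn":0,"grip":4},{"slide":[0,0,-5.5],"turn":0,"grip":4},{"slide":[0,0,-5.5],"turn":0,"grip":4}]'
python3 -c "
from h import *
plan(.49,-.27,.128)
p,d,K,W,s=snap('wrist');P=cloud(d,K,W)
Ti=np.linalg.inv(toolT(s));Q=P@Ti[:3,:3].T+Ti[:3,3]
k=(P[...,2]>.12)&(np.hypot(Q[...,0],Q[...,1])<.02)&(Q[...,2]>-.07);print('cap top rel tcp',np.median(Q[k][:,2]),np.median(P[k][:,2]))
"
```

```text
time: 9.5
eef_pos: [0.6111, -0.1793, 0.1316]
tcp_rot: [0.195, 0.981, -0.001, 0.002]
contact_force: [-0.7, -0.2, -0.8]
opening: 0.624
finger_force: 124.4
slide [  7.71 -13.02   0.33] turn 0 | yaw 2.749 q6 -1.62 tcp [ 0.6111 -0.1793  0.1316] t 9.5
cap top rel tcp -0.04550034011990524 0.17710850862515448
```

```bash
python3 -m inch '[{"slide":[3.5,-6,0],"turn":0,"grip":4},{"slide":[7.7,-13,0],"turn":0,"grip":4},{"slide":[7.7,-13,0],"turn":0,"grip":4},{"slide":[7.7,-13,0],"turn":0,"grip":4},{"slide":[7.7,-13,4],"turn":0,"grip":4},{"slide":[7.7,-13,8],"turn":0,"grip":4},{"slide":[7.7,-13,11.5],"turn":0,"grip":4},{"slide":[7.7,-13,13.5],"turn":0,"grip":4},{"slide":[7.7,-13,14.2],"turn":0,"grip":4},{"slide":[7.7,-13,14.5],"turn":0,"grip":4},{"slide":[7.7,-13,14.6],"turn":0,"grip":4},{"slide":[7.7,-13,14.6],"turn":0,"grip":4}]'
```

```text
time: 10.75
eef_pos: [0.4898, -0.2696, -0.0154]
tcp_rot: [0.195, 0.981, -0.001, 0.001]
contact_force: [0.2, 0.2, -0.2]
opening: 0.626
finger_force: 124.5
```

```bash
python3 -m inch '[{"slide":[0,0,0.05],"turn":0,"grip":5.6},{"slide":[0,0,0.05],"turn":0,"grip":6.2},{"slide":[0,0,0.05],"turn":0,"grip":7.2},{"slide":[0,0,0.05],"turn":0,"grip":7.2},{"slide":[0,0,0.05],"turn":0,"grip":7.2},{"slide":[0,0,-5],"turn":0,"grip":7.2},{"slide":[0,0,-10],"turn":0,"grip":7.2},{"slide":[0,0,-15],"turn":0,"grip":7.2},{"slide":[0,0,-20],"turn":0,"grip":7.2},{"slide":[0,0,-24],"turn":0,"grip":7.2},{"slide":[0,0,-24],"turn":0,"grip":7.2},{"slide":[0,0,-24],"turn":0,"grip":7.2}]' 40
python3 - <<'E'
from h import *
plan(.6092,-.1785,.225,1.588)
p,d,K,W,s=snap('wrist');P=cloud(d,K,W);cv2.imwrite('pics/w4.png',p[:,:,::-1])
k=(P[...,2]>.02)&(P[...,2]<.04)&(np.hypot(P[...,0]-.49,P[...,1]+.27)<.04);print('cap',rect(P[k]),np.median(P[k][:,2]))
k=(P[...,2]>.069)&(P[...,2]<.085)&(np.hypot(P[...,0]-.61,P[...,1]+.178)<.1);print('cover',rect(P[k]),np.median(P[k][:,2]))
E
```

```text
time: 11.95
eef_pos: [0.4894, -0.2695, 0.2253]
tcp_rot: [0.195, 0.981, -0.001, 0.001]
contact_force: [-0.4, 0.1, -0.1]
opening: 0.842
finger_force: 0.0
slide [-7.6  12.98  0.04] turn 1.162 | yaw 2.75 q6 -1.86 tcp [ 0.4894 -0.2695  0.2253] t 11.9
cap (array([ 0.49251505, -0.27238852]), [55.24958038330078, 55.417457580566406], np.float32(149.13565)) 0.02918487792500124
cover (array([ 0.60865857, -0.17866367]), [87.0039291381836, 162.29200744628906], np.float32(91.03527)) 0.07878855300345208
```

View pics/w4.png

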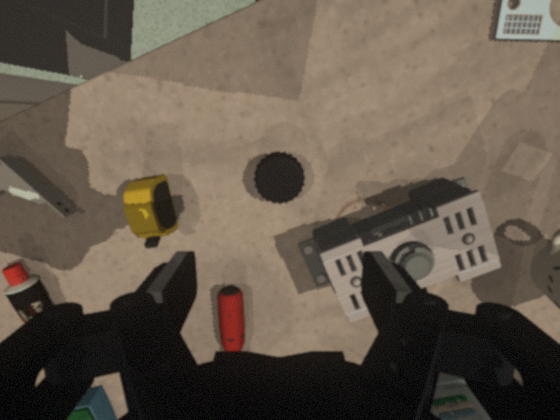

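The cap stands at (0.4925, -0.2724), seen at (279,177), and the box cover is bare at (412,258). Next is the cover. First I'll check the gripper body's depth against the neck.

```bash
python3 - <<'E'
from h import *
p,d,K,W,s=snap('wrist');P=cloud(d,K,W)
Ti=np.linalg.inv(toolT(s));Q=P@Ti[:3,:3].T+Ti[:3,3]
for v in (360,380,400,415):print(v,[tuple((Q[v,u]*1000).round().astype(int)) for u in (200,240,280,320,360)])
plan(.609,-.1783,.12,1.588)
E
python3 -m inch '[{"slide":[-3,5,-2],"turn":0.14,"grip":8.5},{"slide":[-7.6,13,-2],"turn":1.162,"grip":8.5},{"slide":[-7.6,13,0],"turn":1.162,"grip":8.5},{"slide":[-7.6,13,0],"turn":1.162,"grip":8.5},{"slide":[-7.6,13,0],"turn":1.162,"grip":8.5},{"slide":[-7.6,13,0],"turn":1.162,"grip":8.5},{"slide":[-7.6,13,0],"turn":1.162,"grip":8.5},{"slide":[-7.6,13,0],"turn":1.162,"grip":8.5},{"slide":[-7.6,13,0],"turn":1.162,"grip":8.5},{"slide":[-7.6,13,0],"turn":1.162,"grip":8.5},{"slide":[-7.6,13,0],"turn":1.162,"grip":8.5}]'
python3 - <<'E'
from h import *
p,d,K,W,s=snap('wrist');P=cloud(d,K,W);cv2.imwrite('pics/w5.png',p[:,:,::-1])
k=(P[...,2]>.069)&(P[...,2]<.085)&(np.hypot(P[...,0]-.61,P[...,1]+.178)<.1);print('cover',rect(P[k]),np.median(P[k][:,2]))
plan(.609,-.1783,.038,1.588)
E
```

```text
360 [(np.int64(-256), np.int64(-108), np.int64(223)), (np.int64(9), np.int64(-10), np.int64(-95)), (np.int64(9), np.int64(0), np.int64(-95)), (np.int64(9), np.int64(9), np.int64(-96)), (np.int64(-256), np.int64(109), np.int64(223))]
380 [(np.int64(18), np.int64(-15), np.int64(-112)), (np.int64(11), np.int64(-9), np.int64(-104)), (np.int64(10), np.int64(-1), np.int64(-102)), (np.int64(10), np.int64(8), np.int64(-103)), (np.int64(18), np.int64(14), np.int64(-111))]
400 [(np.int64(19), np.int64(-14), np.int64(-117)), (np.int64(10), np.int64(-8), np.int64(-108)), (np.int64(10), np.int64(-1), np.int64(-108)), (np.int64(10), np.int64(7), np.int64(-108)), (np.int64(19), np.int64(12), np.int64(-117))]
415 [(np.int64(18), np.int64(-13), np.int64(-119)), (np.int64(10), np.int64(-8), np.int64(-111)), (np.int64(11), np.int64(-1), np.int64(-112)), (np.int64(9), np.int64(7), np.int64(-111)), (np.int64(19), np.int64(12), np.int64(-120))]
slide [-7.76 12.94 10.18] turn 1.162 | yaw 2.75 q6 -1.86 tcp [ 0.4881 -0.2684  0.2219] t 12.1
time: 13.15
eef_pos: [0.6085, -0.1779, 0.2227]
tcp_rot: [0.7, 0.714, -0.0, -0.001]
contact_force: [-1.0, 0.4, 0.1]
opening: 0.994
finger_force: 0.0
cover (array([ 0.60891461, -0.1787836 ]), [86.09696197509766, 161.97108459472656], np.float32(91.03498)) 0.0788901200058402
slide [-0.05  0.06 18.51] turn 0.001 | yaw 1.589 q6 -0.46 tcp [ 0.6086 -0.1779  0.2231] t 13.2
```

```bash
python3 -m inch '[{"slide":[0,0.06,5],"turn":0,"grip":8.5},{"slide":[0,0.06,10],"turn":0,"grip":8.5},{"slide":[0,0.06,13],"turn":0,"grip":8.5},{"slide":[0,0.06,15],"turn":0,"grip":8.5},{"slide":[0,0.06,17],"turn":0,"grip":8.5},{"slide":[0,0.06,18.6],"turn":0,"grip":8.5},{"slide":[0,0.06,18.6],"turn":0,"grip":8.5},{"slide":[0,0.06,18.6],"turn":0,"grip":5},{"slide":[0,0.06,18.6],"turn":0,"grip":5},{"slide":[0,0.06,18.6],"turn":0,"grip":5},{"slide":[0,0.06,18.6],"turn":0,"grip":5},{"slide":[0,0.06,18.6],"turn":0,"grip":5},{"slide":[0,0.06,18.6],"turn":0,"grip":5}]' 60;python3 -c "
from h import *
plan(.609,-.1783,.12,1.588)"
```

```text
time: 14.5
eef_pos: [0.61, -0.1783, 0.0395]
tcp_rot: [0.701, 0.713, 0.0, 0.001]
contact_force: [-1.9, 0.1, 6.7]
opening: 0.756
finger_force: 66.4
slide [-0.   -0.09 -8.05] turn 0.0 | yaw 1.588 q6 -0.46 tcp [ 0.61   -0.1783  0.0395] t 14.5
```

```bash
python3 -m inch '[{"slide":[0,0,-1],"turn":0,"grip":5},{"slide":[0,0,-2.5],"turn":0,"grip":5},{"slide":[0,0,-5],"turn":0,"grip":5},{"slide":[0,0,-8],"turn":0,"grip":5},{"slide":[0,0,-10],"turn":0,"grip":5},{"slide":[0,0,-10],"turn":0,"grip":5}]';python3 -c "
from h import *
plan(.57,.13,.138,1.588)"
```

```text
time: 15.1
eef_pos: [0.6123, -0.1791, 0.1432]
tcp_rot: [0.701, 0.713, 0.002, 0.005]
contact_force: [0.5, -1.5, -1.4]
opening: 0.748
finger_force: 66.9
slide [30.98 -3.71  0.36] turn -0.0 | yaw 1.588 q6 -0.46 tcp [ 0.6123 -0.1791  0.1432] t 15.1
```

```bash
python3 -m inch '[{"slide":[4,-0.5,0],"turn":0,"grip":5},{"slide":[8,-1,0],"turn":0,"grip":5},{"slide":[12,-1.5,0],"turn":0,"grip":5},{"slide":[16,-2,0],"turn":0,"grip":5},{"slide":[20,-2.5,0],"turn":0,"grip":5},{"slide":[24,-3,0],"turn":0,"grip":5},{"slide":[28,-3.5,0],"turn":0,"grip":5},{"slide":[31,-3.8,0],"turn":0,"grip":5},{"slide":[31,-3.8,0],"turn":0,"grip":5},{"slide":[31,-3.8,4],"turn":0,"grip":5},{"slide":[31,-3.8,8],"turn":0,"grip":5},{"slide":[31,-3.8,12],"turn":0,"grip":5},{"slide":[31,-3.8,14.5],"turn":0,"grip":5},{"slide":[31,-3.8,16],"turn":0,"grip":5},{"slide":[31,-3.8,16.4],"turn":0,"grip":5},{"slide":[31,-3.8,16.4],"turn":0,"grip":5}]'
```

```text
time: 16.7
eef_pos: [0.567, 0.1308, -0.0258]
tcp_rot: [0.701, 0.713, 0.0, 0.0]
contact_force: [-0.2, 0.5, -2.3]
opening: 0.755
finger_force: 67.0
```

```bash
python3 -m inch '[{"slide":[0,0,0],"turn":0,"grip":7},{"slide":[0,0,0],"turn":0,"grip":7.6},{"slide":[0,0,0],"turn":0,"grip":8.5},{"slide":[0,0,0],"turn":0,"grip":8.5},{"slide":[0,0,0],"turn":0,"grip":8.5},{"slide":[0,0,-5],"turn":0,"grip":8.5},{"slide":[0,0,-10],"turn":0,"grip":8.5},{"slide":[0,0,-15],"turn":0,"grip":8.5},{"slide":[0,0,-20],"turn":0,"grip":8.5},{"slide":[-4,3,-25],"turn":0,"grip":8.5},{"slide":[-4,6,-29],"turn":0,"grip":8.5},{"slide":[-4,6,-29],"turn":0,"grip":8.5},{"slide":[-4,6,-29],"turn":0,"grip":8.5}]' 60
python3 - <<'E'
from h import *
p,d,K,W,s=snap('wrist');P=cloud(d,K,W);cv2.imwrite('pics/w6.png',p[:,:,::-1]);np.savez('w6.npz',p=p,d=d,K=K,W=W)
plan(.444,.246,.2)
for r in whites(p,K,W,lo=1500,vmin=120):print(*r)
E
```

```text
time: 18.0
eef_pos: [0.6294, 0.0917, 0.2678]
tcp_rot: [0.701, 0.713, 0.002, 0.003]
contact_force: [-0.5, 0.1, 0.7]
opening: 0.995
finger_force: 0.0
slide [ 15.69 -18.1    6.44] turn 0 | yaw 1.587 q6 -0.03 tcp [0.6274 0.0921 0.2647] t 18.1
[353. 252.] [ 0.74379675 -0.02036555] [117.98995971679688, 139.72845458984375] 139.9515
[130. 181.] [0.44234094 0.06745763] [68.26393127441406, 143.69956970214844] 66.31388
[226. 130.] [0.56770398 0.13069357] [88.30751037597656, 162.3668975830078] 90.974434
[123.  47.] [0.45298361 0.22792293] [72.21205139160156, 107.74885559082031] 99.21258
[ 8. 66.] [0.32108035 0.20413545] [29.435138702392578, 137.5889892578125] 78.82729
```

View pics/w6.png

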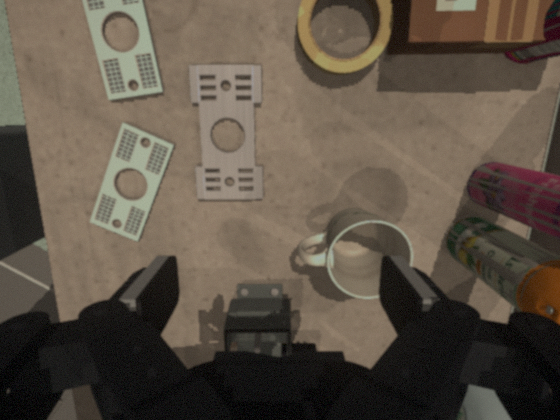

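The cover lies flat at (0.568, 0.131), seen at (226,130). The near panel A is at (131,181), panel B at the top left (123,47), and both are white framed panels with two pin holes and a neck hole. I'll fetch A first.

```bash
python3 -c "
from h import *
plan(.442,.0675,.18,1.157)"
```

```text
slide [ -2.16 -18.6    8.44] turn 0.43 | yaw 1.587 q6 -0.03 tcp [0.6274 0.0921 0.2647] t 18.1
```

```bash
python3 -m inch '[{"slide":[-0.5,-4,2],"turn":0.14,"grip":8.5},{"slide":[-1,-8,4],"turn":0.28,"grip":8.5},{"slide":[-1.5,-12,6],"turn":0.43,"grip":8.5},{"slide":[-2,-16,8],"turn":0.43,"grip":8.5},{"slide":[-2.2,-18.6,8.5],"turn":0.43,"grip":8.5},{"slide":[-2.2,-18.6,8.5],"turn":0.43,"grip":8.5},{"slide":[-2.2,-18.6,8.5],"turn":0.43,"grip":8.5},{"slide":[-2.2,-18.6,8.5],"turn":0.43,"grip":8.5},{"slide":[-2.2,-18.6,8.5],"turn":0.43,"grip":8.5}]'
cat > pan.py <<'E'
from h import *
import sys
x,y=map(float,sys.argv[1:3])
p,d,K,W,s=snap('wrist');best=None
for r in whites(p,K,W,lo=3000,vmin=120):
    if np.hypot(r[1][0]-x,r[1][1]-y)<.05 : best=r;print(*r)
c=best[1];plan(c[0],c[1],-.025,np.radians(best[3]))
E
python3 pan.py .442 .0675
```

```text
time: 18.95
eef_pos: [0.4422, 0.0673, 0.1792]
tcp_rot: [0.837, 0.547, 0.0, 0.0]
contact_force: [0.2, -0.0, 1.6]
opening: 0.995
finger_force: 0.0
[278. 175.] [0.44137784 0.06954418] [74.5833511352539, 146.66510009765625] 67.15307
slide [ 0.17 -0.18 20.42] turn -0.014 | yaw 1.158 q6 0.34 tcp [0.4422 0.0672 0.1792] t 19.0
```

```bash
cat > pan.py <<'E'
from h import *
import sys
x,y=map(float,sys.argv[1:3])
z=float(sys.argv[3]) if len(sys.argv)>3 else .007
p,d,K,W,s=snap('wrist')
cv2.imwrite('pics/last.png',p[:,:,::-1])
h=cv2.cvtColor(p,cv2.COLOR_RGB2HSV)
for vm in (130,145,160):
  m=((h[...,1]<70)&(h[...,2]>vm)).astype(np.uint8)*255
  m=cv2.morphologyEx(m,cv2.MORPH_OPEN,np.ones((3,3)))
  cs,hi=cv2.findContours(m,cv2.RETR_CCOMP,cv2.CHAIN_APPROX_NONE)
  for i,c in enumerate(cs):
    if hi[0][i][3]>=0 or cv2.contourArea(c)<3000: continue
    r=rect(ray(c[:,0],K,W,z))
    if np.hypot(r[0][0]-x,r[0][1]-y)>.05: continue
    print('frame',vm,r)
    for j,c2 in enumerate(cs):
        if hi[0][j][3]==i and cv2.contourArea(c2)>100:
            P=ray(c2[:,0],K,W,z);e=cv2.minEnclosingCircle((P[:,:2]*1000).astype(np.float32));fill=cv2.contourArea((P[:,:2]*1000).astype(np.float32))/(np.pi*e[1]**2)
            if fill>.7:print('  hole',np.round(e[0],1),round(e[1],1),round(fill,2))
plan(x,y,-.025)
E
python3 pan.py .442 .0675
```

```text
frame 130 (array([0.46118286, 0.082036  ]), [259.4573669433594, 265.13897705078125], np.float32(82.0614))
  hole [419.5  14.9] 6.9 0.83
  hole [442.8  67.8] 21.8 0.95
  hole [466.2 120.8] 6.8 0.87
frame 145 (array([0.44272949, 0.06760316]), [66.57129669189453, 138.95919799804688], np.float32(66.115715))
  hole [419.5  14.9] 7.4 0.89
  hole [442.9  67.6] 22.3 0.95
  hole [466.  120.6] 7.5 0.87
frame 160 (array([0.44257898, 0.06720008]), [64.90511322021484, 137.89886474609375], np.float32(66.299324))
  hole [442.8  67.6] 23.1 0.95
slide [ 2.000e-02 -2.000e-02  2.041e+01] turn 0 | yaw 1.158 q6 0.34 tcp [0.4421 0.0672 0.1791] t 19.1
```

```bash
python3 -m inch '[{"slide":[0.07,0.04,5],"turn":0,"grip":8.5},{"slide":[0.07,0.04,10],"turn":0,"grip":8.5},{"slide":[0.07,0.04,15],"turn":0,"grip":8.5},{"slide":[0.07,0.04,18],"turn":0,"grip":8.5},{"slide":[0.07,0.04,20],"turn":0,"grip":8.5},{"slide":[0.07,0.04,20.5],"turn":0,"grip":8.5},{"slide":[0.07,0.04,20.5],"turn":0,"grip":8.5},{"slide":[0.07,0.04,20.5],"turn":0,"grip":5},{"slide":[0.07,0.04,20.5],"turn":0,"grip":5},{"slide":[0.07,0.04,20.5],"turn":0,"grip":5},{"slide":[0.07,0.04,20.5],"turn":0,"grip":5},{"slide":[0.07,0.04,20.5],"turn":0,"grip":5}]' 40
```

```text
time: 20.25
eef_pos: [0.4439, 0.0676, -0.0242]
tcp_rot: [0.837, 0.547, 0.002, 0.001]
contact_force: [-1.3, -0.8, 7.2]
opening: 0.753
finger_force: 44.7
```

```bash
python3 -m inch '[{"slide":[0,0,-2],"turn":0,"grip":5},{"slide":[0,0,-6],"turn":0,"grip":5},{"slide":[0,0,-10],"turn":0,"grip":5},{"slide":[0,0,-15],"turn":0,"grip":5},{"slide":[0,0,-15],"turn":0,"grip":5},{"slide":[0,0,-15],"turn":0,"grip":5}]'; python3 pan.py .443 .0677 .1325 | grep -v hole; python3 -c "
from h import *
plan(.609,-.1786,.126,1.587)"
```

```text
time: 20.85
eef_pos: [0.443, 0.0676, 0.1257]
tcp_rot: [0.837, 0.547, 0.002, 0.001]
contact_force: [-0.1, -0.4, -1.3]
opening: 0.752
finger_force: 44.7
frame 130 (array([0.47368872, 0.08386945]), [137.82012939453125, 170.59629821777344], np.float32(0.30171588))
frame 145 (array([0.46368738, 0.0750415 ]), [108.3764419555664, 125.14518737792969], np.float32(66.0726))
frame 160 (array([0.44880261, 0.07784939]), [76.88789367675781, 115.86750030517578], np.float32(66.34824))
slide [ 0.06  0.13 14.87] turn 0 | yaw 1.158 q6 0.34 tcp [0.4415 0.0677 0.1237] t 20.9
slide [-15.84  25.23  -0.22] turn -0.429 | yaw 1.158 q6 0.34 tcp [0.4415 0.0677 0.1237] t 20.9
```

```bash
python3 -m inch '[{"slide":[-2,3.2,-1],"turn":-0.1,"grip":5},{"slide":[-4,6.4,-2],"turn":-0.2,"grip":5},{"slide":[-6.5,10,-2],"turn":-0.3,"grip":5},{"slide":[-9,14,-2],"turn":-0.4,"grip":5},{"slide":[-11.5,18,-2],"turn":-0.43,"grip":5},{"slide":[-14,22,-2],"turn":-0.43,"grip":5},{"slide":[-15.8,25.2,-2],"turn":-0.43,"grip":5},{"slide":[-15.8,25.2,-2],"turn":-0.43,"grip":5},{"slide":[-15.8,25.2,-2],"turn":-0.43,"grip":5},{"slide":[-15.8,25.2,-2],"turn":-0.43,"grip":5},{"slide":[-15.8,25.2,-2],"turn":-0.43,"grip":5}]'
python3 - <<'E'
from h import *
p,d,K,W,s=snap('wrist');cv2.imwrite('pics/w7.png',p[:,:,::-1]);np.savez('w7.npz',p=p,d=d,K=K,W=W)
plan(.609,-.1786,.126,1.587)
E
```

```text
time: 22.0
eef_pos: [0.6083, -0.1767, 0.1429]
tcp_rot: [0.701, 0.714, -0.0, -0.001]
contact_force: [0.0, -0.1, -1.9]
opening: 0.749
finger_force: 44.7
slide [-0.18  0.04  1.74] turn 0.002 | yaw 1.589 q6 -0.46 tcp [ 0.6086 -0.1769  0.1434] t 22.1
```

View pics/w7.png

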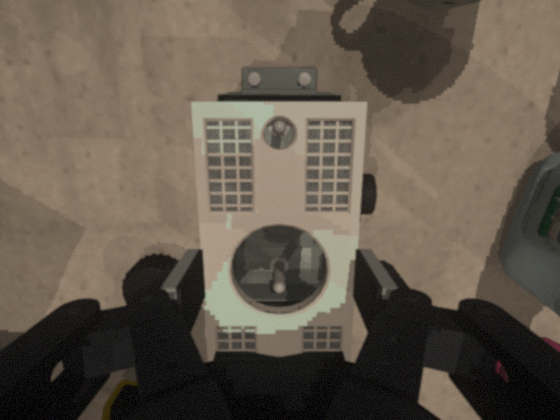

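Held panel A: its far pin hole is at (279,133), with the pin tip visible inside it at about (280,127), and the fingers grip at mid-length. I'll compute the pin and hole positions.

Run:
```python
from h import *
z=np.load('w7.npz');p,d,K,W=z['p'],z['d'],z['K'],z['W']
P=cloud(d,K,W);print('panel top z',np.median(P[105:115,200:350,2]))
zt=np.median(P[105:115,200:350,2])
g=cv2.cvtColor(p,cv2.COLOR_RGB2GRAY)
print(g[112:152:2,262:300:2])
print(np.round(P[112:152:3,268:294:3,2]*1000).astype(int))
print('hole',ray((279.5,133),K,W,zt),'pin tip',ray((280,127),K,W,.083))
```

```text
panel top z 0.17321380842055217
[[176 176 177 177 176 175 162 161 159 160 161 162 161 161 161 162 162 160
  159]
 [176 177 180 180 176 171 160 160 154 156 160 162 161 160 163 161 161 163
  158]
 [176 178 175 179 175 162 133 117 112 114 118 131 153 159 159 163 160 161
  158]
 [175 177 178 170 144 122  98  88  88  88  89  95 108 128 154 162 162 160
  163]
 [178 178 169 143 119  88  74  75  90  92  82  81  84  96 123 152 163 163
  160]
 [176 172 146 117  89  65  80 107 124 120 111  86  71  77  94 124 154 159
  160]
 [173 151 125  82  75  73  94 115 134 134 127 106  82  74  70  96 126 158
  162]
 [167 139 103  99 121  99  96 117 135 138 127 110 108 118  85  85 107 147
  162]
 [150 126 108 119 143 108  89 110 120 124 124 106 119 125 100  91 101 133
  162]
 [135 112 109 116 126  94  77  96 105 110 106  96 121 116  95  92  96 125
  159]
 [130 107 112 109 114  94  81  75  82  83  77 105 125 107  96  94  94 118
  159]
 [121  99 112 111 110  85  89  76  68  71  76 109 107 100 100  95  95 118
  152]
 [127 108 113 111 106  76  74  73  67  77  96  98  95 100 101  96 102 126
  155]
 [135 112 113 1
[... 492 characters left out ...]
 152 148 147 141 144 146 148 147 149 153 152 159 158
  159]]
[[172 173 173 173 173 172 172 173 173]
 [172 174 173 173 173 173 173 173 173]
 [173 171 172 172 172 172 173 173 173]
 [172  43  40  79  80  41  43 172 173]
 [ 40  41  79  81  82  80  42  40 173]
 [ 41  42  82  81  82  81  41  39 167]
 [ 40  41  80  82  81  81  42  40  40]
 [ 41  39  41  80  80  40 305  40  39]
 [ 40  40  40  41  40  41  40  41  39]
 [ 41  41  39  41  41  41  40  40  40]
 [ 40  40  40  41  40  41  40  40 171]
 [170  40  40  39  39  40  41 170 173]
 [172 171 168  39  39 168 171 172 173]
 [174 174 172 172 173 172 175 173 174]]
hole [[ 0.60828803 -0.11926852  0.17321381]] pin tip [[ 0.60874252 -0.12006226  0.083     ]]
```

```bash
python3 -m inch '[{"slide":[-0.1,0.05,3],"turn":0,"grip":5},{"slide":[-0.1,0.05,6],"turn":0,"grip":5},{"slide":[-0.1,0.05,7.5],"turn":0,"grip":5},{"slide":[-0.1,0.05,8],"turn":0,"grip":5},{"slide":[-0.1,0.05,8.5],"turn":0,"grip":5},{"slide":[-0.1,0.05,9],"turn":0,"grip":5},{"slide":[-0.1,0.05,9.5],"turn":0,"grip":5},{"slide":[-0.1,0.05,9.5],"turn":0,"grip":5}]'; python3 -c "
from h import *
s=ctrl.get_state();print(s['contact_force'],s['wrist_torque']);plan(.6093,-.1782,.023,1.588)"
```

```text
time: 22.85
eef_pos: [0.6098, -0.1788, 0.0487]
tcp_rot: [0.701, 0.713, 0.0, -0.0]
contact_force: [-0.8, 1.7, 0.0]
opening: 0.755
finger_force: 44.7
[-0.75731849  1.73222754  0.03523651] [0.2580696  0.15886041 0.1036468 ]
slide [ 0.06 -0.05  2.57] turn -0.0 | yaw 1.588 q6 -0.46 tcp [ 0.6098 -0.1788  0.0487] t 22.9
```

```bash
python3 -m inch '[{"slide":[0.06,-0.03,1],"turn":0,"grip":5},{"slide":[0.06,-0.03,2],"turn":0,"grip":5},{"slide":[0.06,-0.03,2.7],"turn":0,"grip":5},{"slide":[0.06,-0.03,2.7],"turn":0,"grip":5},{"slide":[0.06,-0.03,2.7],"turn":0,"grip":7},{"slide":[0.06,-0.03,2.7],"turn":0,"grip":7.8},{"slide":[0.06,-0.03,2.7],"turn":0,"grip":8.2},{"slide":[0.06,-0.03,2.7],"turn":0,"grip":8.2},{"slide":[0.06,-0.03,2],"turn":0,"grip":8.2},{"slide":[0.06,-0.03,0],"turn":0,"grip":8.2},{"slide":[0.06,-0.03,-5],"turn":0,"grip":8.2},{"slide":[0.06,-0.03,-10],"turn":0,"grip":8.2},{"slide":[0.06,-0.03,-14],"turn":0,"grip":8.2},{"slide":[0.06,-0.03,-17],"turn":0,"grip":8.2},{"slide":[0.06,-0.03,-17],"turn":0,"grip":8.2},{"slide":[0.06,-0.03,-17],"turn":0,"grip":8.2},{"slide":[0.06,-0.03,-17],"turn":0,"grip":8.2}]' 40
python3 - <<'E'
from h import *
p,d,K,W,s=snap('wrist');P=cloud(d,K,W);cv2.imwrite('pics/w8.png',p[:,:,::-1])
np.savez('w8.npz',p=p,d=d,K=K,W=W)
near=np.hypot(P[...,0]-.609,P[...,1]+.178)<.09
for n,a,b in(('pins',.076,.09),('neck',.091,.1),('panel',.042,.053)):
    m=(near&(P[...,2]>a)&(P[...,2]<b)).astype(np.uint8)
    for c in cv2.connectedComponents(m)[1:]:
        for l in range(1,c.max()+1):
            q=P[c==l]
            if len(q)>15: print(n,len(q),rect(q),np.median(q[:,2]).round(4))
B=np.array([.609,-.178]);ax=np.array([-.018,1])
for t in(-.05,-.03,.03,.05,.065):
    for u in(-.028,-.024,.024,.028):
        x,y=B+t*ax+u*np.array([1,.018]);k=np.hypot(P[...,0]-x,P[...,1]-y)<.003;q=P[k][:,2];q=q[(q>.035)&(q<.08)];print(t,u,np.median(q).round(4) if len(q) else None,end=' | ')
    print()
plan(.444,.246,.18,1.734)
E
```

```text
time: 24.55
eef_pos: [0.6085, -0.1781, 0.217]
tcp_rot: [0.701, 0.713, -0.001, -0.001]
contact_force: [0.2, -0.7, 0.3]
opening: 0.959
finger_force: 0.0
pins 86 (array([ 0.60780627, -0.12073131]), [7.792642593383789, 8.445173263549805], np.float32(91.29207)) 0.0809
pins 303 (array([ 0.6128775 , -0.16862502]), [17.020021438598633, 37.534454345703125], np.float32(156.46527)) 0.0874
pins 217 (array([ 0.60372998, -0.18844518]), [15.289569854736328, 35.4812126159668], np.float32(152.25195)) 0.0871
pins 76 (array([ 0.60999738, -0.23602025]), [7.954525947570801, 8.59245491027832], np.float32(163.43852)) 0.0807
neck 786 (array([ 0.60983612, -0.17808145]), [27.67098617553711, 29.602407455444336], np.float32(16.99763)) 0.094
panel 55 (array([ 0.57093365, -0.12257536]), [0.42338448762893677, 36.193294525146484], np.float32(90.85127)) 0.048
panel 48 (array([ 0.64476483, -0.12097632]), [0.5742371678352356, 35.161617279052734], np.float32(90.780365)) 0.0476
panel 7377 (array([ 0.6101145 , -0.18027618]), [66.6170654296875, 140.30958557128906], np.float32(90.629295)) 0.0468
panel 20 (array([ 0.57159583, -0.21928966]), [3.247234344482422, 6.705571174621582], np.float32(131.1703)) 0.0466
panel 330 (array([ 0.61197235, -0.23570985]), [37.834896087646484, 79.0658187866211], np.float32(1.8953443)) 0.0475
panel 20 (array([ 0.57289581, -0.2349494 ]), [0.34283336997032166, 20.864093780517578], np.float32(91.34739)) 0.0495
-0.05 -0.028 0.047 | -0.05 -0.024 0.0457 | -0.05 0.024 0.0455 | -0.05 0.028 0.0456 | 
-0.03 -0.028 0.0469 | -0.03 -0.024 0.0456 | -0.03 0.024 0.0454 | -0.03 0.028 0.0461 | 
0.03 -0.028 0.0471 | 0.03 -0.024 0.0454 | 0.03 0.024 0.0456 | 0.03 0.028 0.0454 | 
0.05 -0.028 0.0465 | 0.05 -0.024 0.0449 | 0.05 0.024 0.0452 | 0.05 0.028 0.0454 | 
0.065 -0.028 0.0472 | 0.065 -0.024 0.0473 | 0.065 0.024 0.0472 | 0.065 0.028 0.0472 | 
slide [ 42.67 -15.7    3.77] turn -0.146 | yaw 1.588 q6 -0.46 tcp [ 0.6084 -0.1781  0.2164] t 24.6
```

View pics/w8.png

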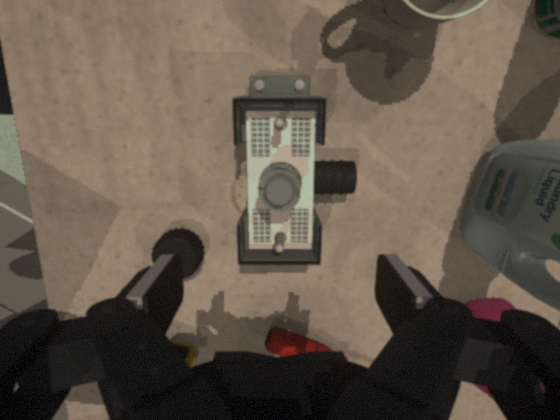

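Panel A lies flat in the box over both pins, at (279,122) and (278,245). Panel B is next.

```bash
python3 -m inch '[{"slide":[5,-1.8,0],"turn":0,"grip":8.5},{"slide":[9.5,-3.6,0],"turn":-0.05,"grip":8.5},{"slide":[14,-5.2,0],"turn":-0.146,"grip":8.5},{"slide":[18.5,-7,0],"turn":-0.146,"grip":8.5},{"slide":[23,-8.6,0],"turn":-0.146,"grip":8.5},{"slide":[27.5,-10.2,1],"turn":-0.146,"grip":8.5},{"slide":[32,-12,2],"turn":-0.146,"grip":8.5},{"slide":[36.5,-13.5,3],"turn":-0.146,"grip":8.5},{"slide":[41,-15.1,3.7],"turn":-0.146,"grip":8.5},{"slide":[42.7,-15.7,3.7],"turn":-0.146,"grip":8.5},{"slide":[42.7,-15.7,3.7],"turn":-0.146,"grip":8.5},{"slide":[42.7,-15.7,3.7],"turn":-0.146,"grip":8.5},{"slide":[42.7,-15.7,3.7],"turn":-0.146,"grip":8.5},{"slide":[42.7,-15.7,3.7],"turn":-0.146,"grip":8.5}]'; python3 pan.py .444 .246
```

```text
time: 26.0
eef_pos: [0.4458, 0.2446, 0.1817]
tcp_rot: [0.648, 0.762, -0.0, -0.0]
contact_force: [0.6, -0.3, -0.3]
opening: 0.995
finger_force: 0.0
frame 145 (array([0.44810321, 0.24496506]), [65.57317352294922, 138.7286376953125], np.float32(99.19912))
  hole [457.7 188.2] 7.6 0.88
  hole [448.3 245. ] 22.7 0.94
  hole [439.  302.1] 7.5 0.88
frame 160 (array([0.44716943, 0.25182681]), [64.18204498291016, 123.21342468261719], np.float32(99.08439))
  hole [448.3 244.8] 23.6 0.94
slide [ 0.16 -0.16 20.68] turn 0 | yaw 1.732 q6 0.14 tcp [0.4458 0.2447 0.1818] t 26.1
```

```bash
python3 -m inch '[{"slide":[0,0.25,5],"turn":0,"grip":8.5},{"slide":[0,0.25,10],"turn":0,"grip":8.5},{"slide":[0,0.25,15],"turn":0,"grip":8.5},{"slide":[0,0.25,18],"turn":0,"grip":8.5},{"slide":[0,0.25,20],"turn":0,"grip":8.5},{"slide":[0,0.25,20.6],"turn":0,"grip":8.5},{"slide":[0,0.25,20.6],"turn":0,"grip":8.5},{"slide":[0,0.25,20.6],"turn":0,"grip":5},{"slide":[0,0.25,20.6],"turn":0,"grip":5},{"slide":[0,0.25,20.6],"turn":0,"grip":5},{"slide":[0,0.25,20.6],"turn":0,"grip":5},{"slide":[0,0.25,20.6],"turn":0,"grip":5},{"slide":[0,0.25,16],"turn":0,"grip":5},{"slide":[0,0.25,11],"turn":0,"grip":5},{"slide":[0,0.25,6],"turn":0,"grip":5},{"slide":[0,0.25,4],"turn":0,"grip":5},{"slide":[0,0.25,4],"turn":0,"grip":5},{"slide":[0,0.25,4],"turn":0,"grip":5}]' 40;python3 -c "
from h import *
plan(.609,-.1782,.143,1.588)"
```

```text
time: 27.85
eef_pos: [0.4474, 0.2461, 0.1418]
tcp_rot: [0.647, 0.762, 0.0, 0.0]
contact_force: [0.1, 0.0, -1.6]
opening: 0.745
finger_force: 44.2
slide [-44.49   9.05  -0.12] turn 0.146 | yaw 1.734 q6 0.14 tcp [0.4474 0.2461 0.1418] t 27.9
```

```bash
python3 -m inch '[{"slide":[-4,0.8,0],"turn":0,"grip":5},{"slide":[-8.5,1.7,0],"turn":0.05,"grip":5},{"slide":[-13,2.6,0],"turn":0.146,"grip":5},{"slide":[-17.5,3.5,0],"turn":0.146,"grip":5},{"slide":[-22,4.4,0],"turn":0.146,"grip":5},{"slide":[-26.5,5.3,0],"turn":0.146,"grip":5},{"slide":[-31,6.2,0],"turn":0.146,"grip":5},{"slide":[-35.5,7.2,0],"turn":0.146,"grip":5},{"slide":[-40,8.2,0],"turn":0.146,"grip":5},{"slide":[-44.5,9,-0.1],"turn":0.146,"grip":5},{"slide":[-44.5,9,-0.1],"turn":0.146,"grip":5},{"slide":[-44.5,9,-0.1],"turn":0.146,"grip":5},{"slide":[-44.5,9,-0.1],"turn":0.146,"grip":5},{"slide":[-44.5,9,-0.1],"turn":0.146,"grip":5}]'
cat > chk.py <<'E'
from h import *
p,d,K,W,s=snap('wrist');P=cloud(d,K,W)
zt=np.median(P[105:115,200:350,2]);print('panel top z',zt)
m=(abs(P[...,2]-zt)<.006).astype(np.uint8);
cs,hi=cv2.findContours(m[:220],cv2.RETR_CCOMP,cv2.CHAIN_APPROX_NONE)
for i,c in enumerate(cs):
    e=cv2.minEnclosingCircle(c)
    if hi[0][i][3]>=0 and 200<cv2.contourArea(c)<2000 and abs(e[0][0]-280)<15:
        (u,v),r=e;h=ray((u,v),K,W,zt)[0];print('hole',h.round(4),(round(u),round(v)))
        q=P[int(v-r):int(v+r+1),int(u-r):int(u+r+1)].reshape(-1,3);q=q[(q[:,2]>.074)&(q[:,2]<.09)];b=rect(q)if len(q)>4 else None;print('pin',len(q),b)
        if b: print('shift world',(b[0]-h[:2]).round(4))
plan(.6091,-.1783,.143,1.589)
E
python3 chk.py
```

```text
time: 29.25
eef_pos: [0.6079, -0.1766, 0.1416]
tcp_rot: [0.7, 0.714, -0.0, -0.001]
contact_force: [-0.1, -0.1, -0.5]
opening: 0.746
finger_force: 44.2
panel top z 0.16953781057458128
hole [ 0.6075 -0.1196  0.1695] (279, 134)
pin 153 (array([ 0.60796051, -0.1204576 ]), [8.347050666809082, 8.542518615722656], np.float32(1.9736537))
shift world [ 0.0005 -0.0009]
slide [-0.15  0.09 -0.08] turn 0.0 | yaw 1.589 q6 -0.46 tcp [ 0.6082 -0.1768  0.1422] t 29.3
```

```bash
python3 -m inch '[{"slide":[-0.08,0.05,3],"turn":0,"grip":5},{"slide":[-0.08,0.05,5.5],"turn":0,"grip":5},{"slide":[-0.08,0.05,7],"turn":0,"grip":5},{"slide":[-0.08,0.05,7.5],"turn":0,"grip":5},{"slide":[-0.08,0.05,8],"turn":0,"grip":5},{"slide":[-0.08,0.05,8.5],"turn":0,"grip":5},{"slide":[-0.08,0.05,9],"turn":0,"grip":5},{"slide":[-0.08,0.05,9],"turn":0,"grip":5}]'
```

```text
time: 30.1
eef_pos: [0.6092, -0.1787, 0.0527]
tcp_rot: [0.701, 0.713, 0.0, -0.0]
contact_force: [-0.7, 1.5, -1.7]
opening: 0.746
finger_force: 44.2
```

```bash
python3 -m inch '[{"slide":[0.05,-0.02,1],"turn":0,"grip":5},{"slide":[0.05,-0.02,1.8],"turn":0,"grip":5},{"slide":[0.05,-0.02,2.1],"turn":0,"grip":5},{"slide":[0.05,-0.02,2.1],"turn":0,"grip":5},{"slide":[0.05,-0.02,2.1],"turn":0,"grip":7},{"slide":[0.05,-0.02,2.1],"turn":0,"grip":7.8},{"slide":[0.05,-0.02,2.1],"turn":0,"grip":8.2},{"slide":[0.05,-0.02,2.1],"turn":0,"grip":8.2},{"slide":[0.05,-0.02,1.5],"turn":0,"grip":8.2},{"slide":[0.05,-0.02,0],"turn":0,"grip":8.2},{"slide":[0.05,-0.02,-5],"turn":0,"grip":8.2},{"slide":[0.05,-0.02,-10],"turn":0,"grip":8.2},{"slide":[0.05,-0.02,-14],"turn":0,"grip":8.2},{"slide":[0.05,-0.02,-16.5],"turn":0,"grip":8.2},{"slide":[0.05,-0.02,-16.5],"turn":0,"grip":8.2},{"slide":[0.05,-0.02,-16.5],"turn":0,"grip":8.2},{"slide":[0.05,-0.02,-16.5],"turn":0,"grip":8.2}]' 40
cat > flat.py <<'E'
from h import *
p,d,K,W,s=snap('wrist');P=cloud(d,K,W);cv2.imwrite('pics/flat_%d.png'%(s['time']*10),p[:,:,::-1])
B=np.array([.609,-.1782])
for t in(-.05,-.03,.03,.05):
    print(t,[(np.median(q).round(4) if len(q) else None) for u in (-.027,-.024,.024,.027) for q in [(lambda q:q[(q>.03)&(q<.1)])(P[np.hypot(P[...,0]-(B[0]+u-.018*t),P[...,1]-(B[1]+t+.018*u))<.003][:,2])]])
E
python3 flat.py
python3 -c "
from h import *
plan(.566,.375,.18,1.0)"
```

```text
time: 31.8
eef_pos: [0.6081, -0.1782, 0.216]
tcp_rot: [0.701, 0.713, -0.001, -0.001]
contact_force: [-0.1, 0.5, -1.7]
opening: 0.963
finger_force: 0.0
-0.05 [np.float64(0.0534), np.float64(0.0527), np.float64(0.0523), np.float64(0.0529)]
-0.03 [np.float64(0.0527), np.float64(0.0526), np.float64(0.0528), np.float64(0.0531)]
0.03 [np.float64(0.0528), np.float64(0.0522), np.float64(0.0522), np.float64(0.0526)]
0.05 [np.float64(0.0524), np.float64(0.0519), np.float64(0.0526), np.float64(0.0522)]
slide [55.38 -3.24  3.66] turn 0.588 | yaw 1.588 q6 -0.46 tcp [ 0.6079 -0.1782  0.2155] t 31.9
```

```bash
python3 -m inch '[{"slide":[5,-0.3,0],"turn":0,"grip":8.5},{"slide":[9.5,-0.6,0],"turn":0.1,"grip":8.5},{"slide":[14,-0.9,0],"turn":0.2,"grip":8.5},{"slide":[18.5,-1.2,0],"turn":0.3,"grip":8.5},{"slide":[23,-1.5,0],"turn":0.4,"grip":8.5},{"slide":[27.5,-1.8,0],"turn":0.5,"grip":8.5},{"slide":[32,-2,0],"turn":0.588,"grip":8.5},{"slide":[36.5,-2.3,0],"turn":0.588,"grip":8.5},{"slide":[41,-2.6,1],"turn":0.588,"grip":8.5},{"slide":[46,-2.8,2],"turn":0.588,"grip":8.5},{"slide":[51,-3,3],"turn":0.588,"grip":8.5},{"slide":[55.4,-3.2,3.6],"turn":0.588,"grip":8.5},{"slide":[55.4,-3.2,3.6],"turn":0.588,"grip":8.5},{"slide":[55.4,-3.2,3.6],"turn":0.588,"grip":8.5},{"slide":[55.4,-3.2,3.6],"turn":0.588,"grip":8.5},{"slide":[55.4,-3.2,3.6],"turn":0.588,"grip":8.5}]'; python3 pan.py .566 .375
```

```text
time: 33.45
eef_pos: [0.568, 0.3733, 0.1817]
tcp_rot: [0.878, 0.479, -0.0, 0.0]
contact_force: [-0.1, 0.9, 0.3]
opening: 0.996
finger_force: 0.0
frame 130 (array([0.56298145, 0.36051593]), [140.4125518798828, 186.2289581298828], np.float32(30.845491))
  hole [536.3 323.9] 7.0 0.85
  hole [567.3 372.8] 22.0 0.94
  hole [598.  421.6] 7.1 0.87
frame 145 (array([0.56677771, 0.37233142]), [65.40995788574219, 139.1257781982422], np.float32(57.70006))
  hole [536.1 323.8] 7.7 0.86
  hole [567.2 372.5] 22.7 0.95
  hole [598.1 421.4] 7.6 0.89
frame 160 (array([0.56678406, 0.37226328]), [63.60688781738281, 107.37701416015625], np.float32(58.467804))
  hole [567.1 372.5] 23.5 0.95
slide [ 2.00e-02 -2.70e-01  2.07e+01] turn 0 | yaw 0.998 q6 1.01 tcp [0.5681 0.3734 0.182 ] t 33.5
```

```bash
python3 -m inch '[{"slide":[-0.11,-0.04,5],"turn":-0.007,"grip":8.5},{"slide":[-0.11,-0.04,10],"turn":-0.007,"grip":8.5},{"slide":[-0.11,-0.04,15],"turn":-0.007,"grip":8.5},{"slide":[-0.11,-0.04,18],"turn":-0.007,"grip":8.5},{"slide":[-0.11,-0.04,20],"turn":-0.007,"grip":8.5},{"slide":[-0.11,-0.04,20.6],"turn":-0.007,"grip":8.5},{"slide":[-0.11,-0.04,20.6],"turn":-0.007,"grip":8.5},{"slide":[-0.11,-0.04,20.6],"turn":-0.007,"grip":5},{"slide":[-0.11,-0.04,20.6],"turn":-0.007,"grip":5},{"slide":[-0.11,-0.04,20.6],"turn":-0.007,"grip":5},{"slide":[-0.11,-0.04,20.6],"turn":-0.007,"grip":5},{"slide":[-0.11,-0.04,20.6],"turn":-0.007,"grip":5},{"slide":[-0.11,-0.04,16],"turn":-0.007,"grip":5},{"slide":[-0.11,-0.04,11],"turn":-0.007,"grip":5},{"slide":[-0.11,-0.04,6],"turn":-0.007,"grip":5},{"slide":[-0.11,-0.04,4],"turn":-0.007,"grip":5},{"slide":[-0.11,-0.04,4],"turn":-0.007,"grip":5},{"slide":[-0.11,-0.04,4],"turn":-0.007,"grip":5}]' 40;python3 -c "
from h import *
plan(.609,-.1779,.143,1.588)"
```

```text
time: 35.3
eef_pos: [0.5662, 0.3738, 0.1413]
tcp_rot: [0.876, 0.482, -0.0, -0.0]
contact_force: [-0.8, 0.1, -1.0]
opening: 0.741
finger_force: 43.9
slide [-44.34  33.1   -0.16] turn -0.581 | yaw 1.007 q6 1.0 tcp [0.5662 0.3738 0.1413] t 35.3
```

```bash
python3 -m inch '[{"slide":[-3.2,2.4,0],"turn":-0.05,"grip":5},{"slide":[-6.5,5,0],"turn":-0.1,"grip":5},{"slide":[-10,7.5,0],"turn":-0.2,"grip":5},{"slide":[-13.5,10,0],"turn":-0.3,"grip":5},{"slide":[-17,12.7,0],"turn":-0.4,"grip":5},{"slide":[-20.5,15.3,0],"turn":-0.5,"grip":5},{"slide":[-24,18,0],"turn":-0.581,"grip":5},{"slide":[-27.5,20.6,0],"turn":-0.581,"grip":5},{"slide":[-31,23.2,0],"turn":-0.581,"grip":5},{"slide":[-34.5,25.8,0],"turn":-0.581,"grip":5},{"slide":[-38,28.4,0],"turn":-0.581,"grip":5},{"slide":[-41.5,31,0],"turn":-0.581,"grip":5},{"slide":[-44.3,33.1,-0.1],"turn":-0.581,"grip":5},{"slide":[-44.3,33.1,-0.1],"turn":-0.581,"grip":5},{"slide":[-44.3,33.1,-0.1],"turn":-0.581,"grip":5},{"slide":[-44.3,33.1,-0.1],"turn":-0.581,"grip":5},{"slide":[-44.3,33.1,-0.1],"turn":-0.581,"grip":5}]'; python3 chk.py
```

```text
time: 37.0
eef_pos: [0.6091, -0.1757, 0.1417]
tcp_rot: [0.7, 0.714, -0.0, -0.001]
contact_force: [-1.1, 0.8, 0.0]
opening: 0.734
finger_force: 43.9
panel top z 0.16822977329683816
hole [ 0.6087 -0.1204  0.1682] (279, 138)
pin 140 (array([ 0.60791687, -0.12072815]), [7.062854766845703, 8.528635025024414], np.float32(0.6112709))
shift world [-0.0008 -0.0003]
slide [-0.25 -0.03 -0.09] turn 0.001 | yaw 1.59 q6 -0.46 tcp [ 0.6093 -0.1758  0.1421] t 37.0
```

```bash
python3 -m inch '[{"slide":[-0.03,-0.07,3],"turn":0,"grip":5},{"slide":[-0.03,-0.07,5.5],"turn":0,"grip":5},{"slide":[-0.03,-0.07,7],"turn":0,"grip":5},{"slide":[-0.03,-0.07,7.4],"turn":0,"grip":5},{"slide":[-0.03,-0.07,7.7],"turn":0,"grip":5},{"slide":[-0.03,-0.07,8],"turn":0,"grip":5},{"slide":[-0.03,-0.07,8.3],"turn":0,"grip":5},{"slide":[-0.03,-0.07,8.3],"turn":0,"grip":5}]'
```

```text
time: 37.85
eef_pos: [0.6092, -0.1778, 0.0602]
tcp_rot: [0.701, 0.713, 0.0, 0.0]
contact_force: [0.3, 0.2, -0.4]
opening: 0.739
finger_force: 44.0
```

```bash
python3 -m inch '[{"slide":[0,0,0.7],"turn":0,"grip":5},{"slide":[0,0,1.4],"turn":0,"grip":5},{"slide":[0,0,2],"turn":0,"grip":5},{"slide":[0,0,2],"turn":0,"grip":5},{"slide":[0,0,2],"turn":0,"grip":7},{"slide":[0,0,2],"turn":0,"grip":7.8},{"slide":[0,0,2],"turn":0,"grip":8.2},{"slide":[0,0,2],"turn":0,"grip":8.2},{"slide":[0,0,1.5],"turn":0,"grip":8.2},{"slide":[0,0,0],"turn":0,"grip":8.2},{"slide":[0,0,-5],"turn":0,"grip":8.2},{"slide":[0,0,-10],"turn":0,"grip":8.2},{"slide":[0,0,-14],"turn":0,"grip":8.2},{"slide":[0,0,-15.8],"turn":0,"grip":8.2},{"slide":[0,0,-15.8],"turn":0,"grip":8.2},{"slide":[0,0,-15.8],"turn":0,"grip":8.2},{"slide":[0,0,-15.8],"turn":0,"grip":8.2}]' 40
python3 flat.py
python3 - <<'E'
from h import *
plan(.568,.131,.18,1.588)
p,d,K,W,s=snap('top');cv2.imwrite('pics/top2.png',p[:,:,::-1])
for r in whites(p,K,W,lo=300): print(*r)
E
```

```text
time: 39.55
eef_pos: [0.6078, -0.1772, 0.2156]
tcp_rot: [0.701, 0.713, -0.001, -0.002]
contact_force: [-0.4, -0.3, 0.0]
opening: 0.956
finger_force: 0.0
-0.05 [np.float64(0.0594), np.float64(0.0594), np.float64(0.0591), np.float64(0.0595)]
-0.03 [np.float64(0.06), np.float64(0.0599), np.float64(0.0597), np.float64(0.0606)]
0.03 [np.float64(0.0595), np.float64(0.0598), np.float64(0.0594), np.float64(0.0595)]
0.05 [np.float64(0.0595), np.float64(0.059), np.float64(0.0588), np.float64(0.059)]
slide [30.87 -3.44  3.6 ] turn -0.0 | yaw 1.588 q6 -0.46 tcp [ 0.6078 -0.1771  0.2153] t 39.6
[298. 405.] [0.07827979 0.26215686] [107.04912567138672, 391.03961181640625] 68.62725
[469. 373.] [-0.03332362 -0.18154828] [129.25112915039062, 282.8179016113281] 138.90088
[131. 243.] [0.68711884 0.54772064] [67.00924682617188, 276.0347900390625] 80.25064
[271. 233.] [0.5713045  0.13438646] [114.8123779296875, 172.26255798339844] 94.73089
[492. 208.] [ 0.38528192 -0.58132391] [85.8390884399414, 165.21176147460938] 73.09679
[139. 161.] [1.04615405 0.4556944 ] [127.50088500976562, 364.4530029296875] 75.07965
[309. 121.] [ 0.99450732 -0.20501192] [159.78541564941406, 198.2711181640625] 109.252106
[424.  85.] [ 1.03033142 -0.69864856] [120.15556335449219, 362.1750793457031] 125.1799
```

View pics/top2.png

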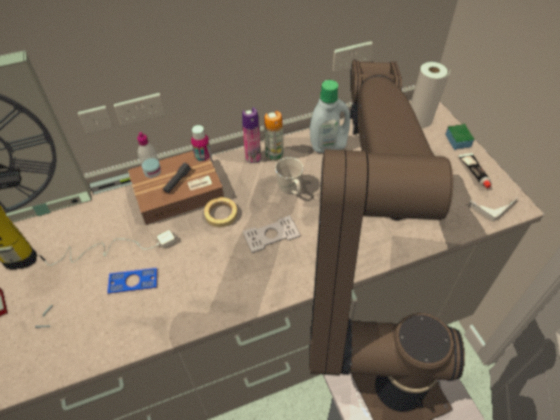

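The only flat plates left on the worktop are the cover at (272,233) and the blue look-alike at (133,281), so all three panels are stacked. The next job is fetching the cover.

```bash
python3 -m inch '[{"slide":[5,-0.5,0],"turn":0,"grip":8.5},{"slide":[10,-1,0],"turn":0,"grip":8.5},{"slide":[14.5,-1.6,0],"turn":0,"grip":8.5},{"slide":[19,-2.1,0],"turn":0,"grip":8.5},{"slide":[23.5,-2.6,1],"turn":0,"grip":8.5},{"slide":[28,-3,2],"turn":0,"grip":8.5},{"slide":[30.9,-3.4,3.6],"turn":0,"grip":8.5},{"slide":[30.9,-3.4,3.6],"turn":0,"grip":8.5},{"slide":[30.9,-3.4,3.6],"turn":0,"grip":8.5},{"slide":[30.9,-3.4,3.6],"turn":0,"grip":8.5},{"slide":[30.9,-3.4,3.6],"turn":0,"grip":8.5}]'; python3 pan.py .568 .131;python3 - <<'E'
from h import *
p,d,K,W,s=snap('wrist');P=cloud(d,K,W)
h=cv2.cvtColor(p,cv2.COLOR_RGB2HSV)
n=np.hypot(P[...,0]-.568,P[...,1]-.131)
k=(P[...,2]>.0035)&(P[...,2]<.012)&(n<.097);print(rect(P[k]),k.sum())
g=cv2.medianBlur(cv2.cvtColor(p,cv2.COLOR_RGB2GRAY),3)
c=cv2.HoughCircles(g,cv2.HOUGH_GRADIENT,1,40,param1=80,param2=20,minRadius=14,maxRadius=26)
for u,v,r in (c[0][:6] if c is not None else []): print('circ',u,v,r,ray((u,v),K,W,.007).round(4))
c=cv2.HoughCircles(g,cv2.HOUGH_GRADIENT,1,20,param1=80,param2=12,minRadius=4,maxRadius=8)
for u,v,r in (c[0][:8] if c is not None else []):
    q=ray((u,v),K,W,.007)[0];D=np.hypot(q[0]-.568,q[1]-.131)
    if .05<D<.066: print('pin',u,v,r,q.round(4))
E
```

```text
time: 40.75
eef_pos: [0.5704, 0.1294, 0.1824]
tcp_rot: [0.702, 0.712, 0.0, 0.0]
contact_force: [-0.4, 0.6, 0.4]
opening: 0.999
finger_force: 0.0
frame 130 (array([0.59843756, 0.1299575 ]), [144.89651489257812, 162.5762176513672], np.float32(90.566895))
  hole [569.2  73.2] 8.0 0.86
  hole [568.3 131.2] 23.0 0.95
  hole [567.1 188.9] 7.7 0.87
slide [ 0.16 -0.26 20.75] turn 0 | yaw 1.586 q6 0.03 tcp [0.5704 0.1295 0.1825] t 40.8
(array([0.56771143, 0.13021844]), [85.95952606201172, 161.48155212402344], np.float32(90.88673)) 9353
circ 275.5 178.5 20.5 [[0.5682 0.131  0.007 ]]
pin 275.5 119.5 6.9 [0.5674 0.1891 0.007 ]
pin 275.5 232.5 5.5 [0.5689 0.0729 0.007 ]
```

```bash
python3 -m inch '[{"slide":[0.16,-0.21,5],"turn":0,"grip":8.5},{"slide":[0.16,-0.21,10],"turn":0,"grip":8.5},{"slide":[0.16,-0.21,15],"turn":0,"grip":8.5},{"slide":[0.16,-0.21,18],"turn":0,"grip":8.5},{"slide":[0.16,-0.21,20],"turn":0,"grip":8.5},{"slide":[0.16,-0.21,20.7],"turn":0,"grip":8.5},{"slide":[0.16,-0.21,20.7],"turn":0,"grip":8.5},{"slide":[0.16,-0.21,20.7],"turn":0,"grip":5},{"slide":[0.16,-0.21,20.7],"turn":0,"grip":5},{"slide":[0.16,-0.21,20.7],"turn":0,"grip":5},{"slide":[0.16,-0.21,20.7],"turn":0,"grip":5},{"slide":[0.16,-0.21,20.7],"turn":0,"grip":5},{"slide":[0.16,-0.21,17],"turn":0,"grip":5},{"slide":[0.16,-0.21,12],"turn":0,"grip":5},{"slide":[0.16,-0.21,7],"turn":0,"grip":5},{"slide":[0.16,-0.21,4],"turn":0,"grip":5},{"slide":[0.16,-0.21,4],"turn":0,"grip":5},{"slide":[0.16,-0.21,4],"turn":0,"grip":5}]' 60;python3 -c "
from h import *
plan(.609,-.1775,.143,1.589)"
```

```text
time: 42.65
eef_pos: [0.5675, 0.1323, 0.1422]
tcp_rot: [0.701, 0.713, 0.0, 0.0]
contact_force: [-1.2, 1.7, -3.3]
opening: 0.733
finger_force: 66.8
slide [-31.05   3.62  -0.08] turn -0.001 | yaw 1.588 q6 0.04 tcp [0.5675 0.1323 0.1422] t 42.6
```

```bash
python3 -m inch '[{"slide":[-4,0.5,0],"turn":0,"grip":5},{"slide":[-8,1,0],"turn":0,"grip":5},{"slide":[-12,1.5,0],"turn":0,"grip":5},{"slide":[-16,2,0],"turn":0,"grip":5},{"slide":[-20,2.4,0],"turn":0,"grip":5},{"slide":[-24,2.8,0],"turn":0,"grip":5},{"slide":[-28,3.2,0],"turn":0,"grip":5},{"slide":[-31,3.6,0],"turn":0,"grip":5},{"slide":[-31,3.6,0],"turn":0,"grip":5},{"slide":[-31,3.6,0],"turn":0,"grip":5},{"slide":[-31,3.6,0],"turn":0,"grip":5},{"slide":[-31,3.6,0],"turn":0,"grip":5}]'; python3 chk.py; python3 flat.py >/dev/null; ls pics | tail -3
```

```text
time: 43.85
eef_pos: [0.6083, -0.1755, 0.1407]
tcp_rot: [0.701, 0.714, -0.0, -0.001]
contact_force: [0.6, -0.5, -1.4]
opening: 0.739
finger_force: 66.8
panel top z 0.07067279050038208
slide [-0.26  0.05 -0.18] turn 0.0 | yaw 1.589 q6 -0.46 tcp [ 0.6085 -0.1757  0.1412] t 43.9
w6.png
w7.png
w8.png
```

```bash
sed -i 's/^zt=.*/q=P[60:230,200:350,2];q=q[q>.12];zt=np.median(q);print("zt",zt,len(q))/; s/<2000 and abs(e\[0\]\[0\]-280)<15/<2500 and abs(e[0][0]-280)<15 and e[1]<30/' chk.py; python3 chk.py
```

```text
zt 0.16989489960044019 20074
hole [ 0.6083 -0.1187  0.1699] (279, 134)
pin 150 (array([ 0.60789685, -0.12026691]), [7.85120964050293, 8.260560035705566], np.float32(91.19476))
shift world [-0.0004 -0.0016]
slide [-0.23  0.02 -0.12] turn 0.0 | yaw 1.589 q6 -0.46 tcp [ 0.6088 -0.176   0.1418] t 44.0
```

```bash
python3 -m inch '[{"slide":[-0.14,-0.03,3],"turn":0,"grip":5},{"slide":[-0.14,-0.03,5],"turn":0,"grip":5},{"slide":[-0.14,-0.03,6],"turn":0,"grip":5},{"slide":[-0.14,-0.03,6.8],"turn":0,"grip":5},{"slide":[-0.14,-0.03,7.4],"turn":0,"grip":5},{"slide":[-0.14,-0.03,7.8],"turn":0,"grip":5},{"slide":[-0.14,-0.03,8.2],"turn":0,"grip":5},{"slide":[-0.14,-0.03,8.5],"turn":0,"grip":5},{"slide":[-0.14,-0.03,8.5],"turn":0,"grip":5}]'
```

```text
time: 44.9
eef_pos: [0.6085, -0.1784, 0.0566]
tcp_rot: [0.701, 0.713, -0.0, -0.0]
contact_force: [-0.2, 0.3, -1.8]
opening: 0.737
finger_force: 66.8
```

```bash
python3 -m inch '[{"slide":[0,0,0.2],"turn":0,"grip":5},{"slide":[0,0,0.4],"turn":0,"grip":5},{"slide":[0,0,0.4],"turn":0,"grip":5},{"slide":[0,0,0.4],"turn":0,"grip":7},{"slide":[0,0,0.4],"turn":0,"grip":7.8},{"slide":[0,0,0.4],"turn":0,"grip":8.2},{"slide":[0,0,0.4],"turn":0,"grip":8.2},{"slide":[0,0,0],"turn":0,"grip":8.2},{"slide":[0,0,-3],"turn":0,"grip":8.2},{"slide":[0,0,-8],"turn":0,"grip":8.2},{"slide":[0,0,-13],"turn":0,"grip":8.2},{"slide":[0,0,-16],"turn":0,"grip":8.2},{"slide":[0,0,-16],"turn":0,"grip":8.2},{"slide":[0,0,-16],"turn":0,"grip":8.2},{"slide":[0,0,-16],"turn":0,"grip":8.2}]' 60
python3 - <<'E'
from h import *
p,d,K,W,s=snap('wrist');P=cloud(d,K,W);cv2.imwrite('pics/w9.png',p[:,:,::-1])
k=(P[...,2]>.072)&(P[...,2]<.09)&(np.hypot(P[...,0]-.609,P[...,1]+.178)<.1);q=P[k];print(rect(q),np.median(q[:,2]))
for t in(-.07,-.05,.05,.07):
    print(t,[np.median(P[np.hypot(P[...,0]-.609-u,P[...,1]+.1782-t)<.004][:,2]).round(4) for u in(-.035,.035)])
k=(P[...,2]>.091)&(P[...,2]<.1)&(np.hypot(P[...,0]-.609,P[...,1]+.178)<.03);print('neck',rect(P[k]))
k=(P[...,2]>.015)&(P[...,2]<.04)&(np.hypot(P[...,0]-.492,P[...,1]+.272)<.05);print('cap',rect(P[k]),k.sum())
plan(.4915,-.2712,.2,.6)
E
```

```text
time: 46.4
eef_pos: [0.6075, -0.178, 0.2148]
tcp_rot: [0.701, 0.713, -0.001, -0.002]
contact_force: [0.3, 0.1, -0.8]
opening: 0.957
finger_force: 0.0
(array([ 0.6090224 , -0.18020834]), [85.96003723144531, 162.32159423828125], np.float32(90.951385)) 0.07890491105126762
-0.07 [np.float64(0.079), np.float64(0.0791)]
-0.05 [np.float64(0.079), np.float64(0.0791)]
0.05 [np.float64(0.0789), np.float64(0.0787)]
0.07 [np.float64(0.0788), np.float64(0.0789)]
neck (array([ 0.60914008, -0.1784606 ]), [27.178375244140625, 34.474639892578125], np.float32(2.3617043))
cap (array([ 0.49553519, -0.26703058]), [45.2308235168457, 56.430118560791016], np.float32(149.473)) 1274
slide [ -9.13 -11.74   1.46] turn 0.988 | yaw 1.588 q6 -0.46 tcp [ 0.6074 -0.1779  0.2143] t 46.5
```

The cover sits flat, top at 78.9 mm all over, and centred over the pins. I'll move over the cap at its old grasp yaw.

```bash
python3 -m inch '[{"slide":[-2,-2.5,0],"turn":-0.15,"grip":8.2},{"slide":[-4,-5,0],"turn":-0.3,"grip":7.6},{"slide":[-6,-8,0],"turn":-0.45,"grip":7.6},{"slide":[-9.1,-11.7,0],"turn":-0.6,"grip":7.6},{"slide":[-9.1,-11.7,0.5],"turn":-0.75,"grip":7.6},{"slide":[-9.1,-11.7,1],"turn":-0.9,"grip":7.6},{"slide":[-9.1,-11.7,1.5],"turn":-1.05,"grip":7.6},{"slide":[-9.1,-11.7,1.5],"turn":-1.162,"grip":7.6},{"slide":[-9.1,-11.7,1.5],"turn":-1.162,"grip":7.6},{"slide":[-9.1,-11.7,1.5],"turn":-1.162,"grip":7.6},{"slide":[-9.1,-11.7,1.5],"turn":-1.162,"grip":7.6},{"slide":[-9.1,-11.7,1.5],"turn":-1.162,"grip":7.6}]'
python3 - <<'E'
from h import *
p,d,K,W,s=snap('wrist');P=cloud(d,K,W);cv2.imwrite('pics/w10.png',p[:,:,::-1])
k=(P[...,2]>.025)&(P[...,2]<.04)&(np.hypot(P[...,0]-.492,P[...,1]+.272)<.04);r=rect(P[k]);print('cap',r,k.sum())
plan(r[0][0],r[0][1],-.015,2.75)
E
```

```text
time: 47.65
eef_pos: [0.4931, -0.2714, 0.2017]
tcp_rot: [0.195, 0.981, 0.0, -0.0]
contact_force: [0.4, 0.4, 0.9]
opening: 0.886
finger_force: 0.0
cap (array([ 0.49277905, -0.27256909]), [52.84737777709961, 52.90276336669922], np.float32(97.270584)) 2110
slide [-1.000e-02 -1.200e-01  2.168e+01] turn -0.001 | yaw 2.749 q6 -1.86 tcp [ 0.4931 -0.2714  0.2018] t 47.7
```

```bash
python3 -m inch '[{"slide":[0.05,-0.07,5],"turn":0,"grip":7.6},{"slide":[0.05,-0.07,10],"turn":0,"grip":7.6},{"slide":[0.05,-0.07,14],"turn":0,"grip":7.6},{"slide":[0.05,-0.07,18],"turn":0,"grip":7.6},{"slide":[0.05,-0.07,20.5],"turn":0,"grip":7.6},{"slide":[0.05,-0.07,21.7],"turn":0,"grip":7.6},{"slide":[0.05,-0.07,21.7],"turn":0,"grip":7.6},{"slide":[0.05,-0.07,21.7],"turn":0,"grip":4},{"slide":[0.05,-0.07,21.7],"turn":0,"grip":4},{"slide":[0.05,-0.07,21.7],"turn":0,"grip":4},{"slide":[0.05,-0.07,21.7],"turn":0,"grip":4},{"slide":[0.05,-0.07,21.7],"turn":0,"grip":4},{"slide":[0.05,-0.07,18],"turn":0,"grip":4},{"slide":[0.05,-0.07,13],"turn":0,"grip":4},{"slide":[0.05,-0.07,8],"turn":0,"grip":4},{"slide":[0.05,-0.07,5],"turn":0,"grip":4},{"slide":[0.05,-0.07,5],"turn":0,"grip":4},{"slide":[0.05,-0.07,5],"turn":0,"grip":4}]' 110
cat > cap.py <<'E'
from h import *
p,d,K,W,s=snap('wrist');P=cloud(d,K,W);Ti=np.linalg.inv(toolT(s));Q=P@Ti[:3,:3].T+Ti[:3,3]
k=(np.hypot(Q[...,0],Q[...,1])<.033)&(Q[...,2]>-.055)&(Q[...,2]<-.035);q=Q[k]
print('cap in tool',rect(q),'top rel',np.median(q[:,2]),k.sum(),'force',s['contact_force'].round(1),s['wrist_torque'].round(2))
plan(.6089,-.1781,.145,2.75)
E
python3 cap.py
```

```text
time: 49.5
eef_pos: [0.4926, -0.272, 0.1527]
tcp_rot: [0.195, 0.981, -0.001, 0.001]
contact_force: [-0.1, -0.5, -1.1]
opening: 0.623
finger_force: 115.6
cap in tool (array([ 0.00094403, -0.0006978 ]), [57.235565185546875, 57.657325744628906], np.float32(132.60797)) top rel -0.04153419194778912 14846 force [-0.1 -0.5 -1.1] [ 0.01 -0.02  0.02]
slide [-7.28 13.09  0.58] turn -0.0 | yaw 2.75 q6 -1.86 tcp [ 0.4917 -0.2713  0.1509] t 49.5
```

```bash
python3 -m inch '[{"slide":[-2,3.6,0.5],"turn":0,"grip":4},{"slide":[-4,7.2,0.5],"turn":0,"grip":4},{"slide":[-6,10.6,0.5],"turn":0,"grip":4},{"slide":[-7.3,13.1,0.5],"turn":0,"grip":4},{"slide":[-7.3,13.1,2],"turn":0,"grip":4},{"slide":[-7.3,13.1,3],"turn":0,"grip":4},{"slide":[-7.3,13.1,3],"turn":0,"grip":4},{"slide":[-7.3,13.1,3],"turn":0,"grip":4},{"slide":[-7.3,13.1,3],"turn":0,"grip":4},{"slide":[-7.3,13.1,3],"turn":0,"grip":4}]'; python3 -c "
from h import *
plan(.6093,-.1782,.095,2.75)"
```

```text
time: 50.55
eef_pos: [0.6099, -0.1795, 0.1227]
tcp_rot: [0.195, 0.981, -0.0, 0.001]
contact_force: [-0.6, 0.4, 0.1]
opening: 0.627
finger_force: 115.6
slide [0.11 0.1  2.77] turn -0.001 | yaw 2.749 q6 -1.62 tcp [ 0.6099 -0.1795  0.1227] t 50.5
```

```bash
python3 -m inch '[{"slide":[0.1,0.1,2],"turn":0,"grip":4},{"slide":[0.1,0.1,3.2],"turn":0,"grip":4},{"slide":[0.1,0.1,3.8],"turn":0,"grip":4},{"slide":[0.1,0.1,4.2],"turn":0,"grip":4},{"slide":[0.1,0.1,4.5],"turn":0,"grip":4},{"slide":[0.1,0.1,4.5],"turn":0,"grip":4},{"slide":[0.1,0.1,4.5],"turn":0,"grip":4}]'; python3 cap.py
```

```text
time: 51.25
eef_pos: [0.6097, -0.1776, 0.0773]
tcp_rot: [0.195, 0.981, -0.0, 0.0]
contact_force: [0.1, -1.0, -0.4]
opening: 0.625
finger_force: 115.7
cap in tool (array([ 0.00111737, -0.00071942]), [56.803123474121094, 57.691993713378906], np.float32(132.27814)) top rel -0.04150647714547981 14822 force [ 0.1 -1.  -0.4] [ 0.02 -0.04 -0.01]
slide [ 0.05 -0.08 -6.76] turn -0.0 | yaw 2.75 q6 -1.62 tcp [ 0.6097 -0.1775  0.0774] t 51.3
```

```bash
python3 -m inch '[{"slide":[0,0,0.3],"turn":0,"grip":4},{"slide":[0,0,0.45],"turn":0.1,"grip":4},{"slide":[0,0,0.47],"turn":0.2,"grip":4},{"slide":[0,0,0.5],"turn":0.35,"grip":4},{"slide":[0,0,0.53],"turn":0.5,"grip":4},{"slide":[0,0,0.56],"turn":0.65,"grip":4},{"slide":[0,0,0.6],"turn":0.8,"grip":4},{"slide":[0,0,0.63],"turn":0.95,"grip":4},{"slide":[0,0,0.66],"turn":1.1,"grip":4},{"slide":[0,0,0.7],"turn":1.25,"grip":4},{"slide":[0,0,0.7],"turn":1.25,"grip":4}]'; python3 cap.py
```

```text
time: 52.4
eef_pos: [0.6091, -0.1784, 0.0701]
tcp_rot: [0.732, 0.682, -0.001, 0.0]
contact_force: [-1.6, -3.2, 0.2]
opening: 0.624
finger_force: 115.7
cap in tool (array([0.00098238, 0.00051413]), [57.34187698364258, 57.5353889465332], np.float32(46.49166)) top rel -0.04150313332747781 14862 force [-1.6 -3.2  0.2] [-0.49  0.31 -0.  ]
slide [ 0.01 -0.02 -7.5 ] turn -1.247 | yaw 1.503 q6 -0.37 tcp [ 0.6091 -0.1783  0.07  ] t 52.5
```

```bash
python3 -m inch '[{"slide":[0,0,0.03],"turn":0.15,"grip":4},{"slide":[0,0,0.06],"turn":0.3,"grip":4},{"slide":[0,0,0.1],"turn":0.45,"grip":4},{"slide":[0,0,0.13],"turn":0.6,"grip":4},{"slide":[0,0,0.17],"turn":0.75,"grip":4},{"slide":[0,0,0.2],"turn":0.9,"grip":4},{"slide":[0,0,0.23],"turn":1.05,"grip":4},{"slide":[0,0,0.27],"turn":1.2,"grip":4},{"slide":[0,0,0.3],"turn":1.35,"grip":4},{"slide":[0,0,0.3],"turn":1.35,"grip":4}]' 118; python3 cap.py
```

```text
time: 53.45
eef_pos: [0.6071, -0.1773, 0.0672]
tcp_rot: [0.997, 0.075, -0.003, -0.001]
contact_force: [-7.6, -0.6, 5.0]
opening: 0.618
finger_force: 125.1
cap in tool (array([0.0027676 , 0.00076451]), [56.41300582885742, 57.38580322265625], np.float32(49.92759)) top rel -0.04133850604135504 14763 force [-7.6 -0.6  5. ] [-0.29  1.2  -0.12]
slide [ 0.12  0.09 -7.78] turn -2.597 | yaw 0.153 q6 0.98 tcp [ 0.6072 -0.1773  0.0672] t 53.5
```

```bash
python3 -m inch '[{"slide":[-0.1,0,0.02],"turn":0.1,"grip":4},{"slide":[-0.15,0,0.04],"turn":0.2,"grip":4},{"slide":[-0.15,0,0.06],"turn":0.3,"grip":4},{"slide":[-0.15,0,0.08],"turn":0.4,"grip":4},{"slide":[-0.15,0,0.1],"turn":0.5,"grip":4},{"slide":[-0.15,0,0.12],"turn":0.6,"grip":4},{"slide":[-0.15,0,0.12],"turn":0.6,"grip":4}]' 118; python3 cap.py
```

```text
time: 54.2
eef_pos: [0.6072, -0.1766, 0.0667]
tcp_rot: [0.975, -0.223, -0.001, -0.001]
contact_force: [-5.0, 2.3, 5.5]
opening: 0.624
finger_force: 125.2
cap in tool (array([0.00315968, 0.0003159 ]), [56.77384567260742, 57.70133972167969], np.float32(48.313457)) top rel -0.04129718822385577 14744 force [-5.   2.3  5.5] [ 0.17  0.86 -0.4 ]
slide [ 0.2   0.05 -7.83] turn -3.199 | yaw -0.449 q6 1.58 tcp [ 0.6072 -0.1766  0.0667] t 54.2
```

```bash
python3 -m inch '[{"slide":[0,0,0.01],"turn":0.1,"grip":4},{"slide":[0,0,0.03],"turn":0.2,"grip":4},{"slide":[0,0,0.05],"turn":0.3,"grip":4},{"slide":[0,0,0.06],"turn":0.4,"grip":4},{"slide":[0,0,0.08],"turn":0.5,"grip":4},{"slide":[0,0,0.08],"turn":0.5,"grip":4}]' 120; python3 cap.py
```

```text
time: 54.85
eef_pos: [0.6075, -0.1761, 0.0659]
tcp_rot: [0.89, -0.457, -0.001, -0.001]
contact_force: [-4.3, 2.5, 5.9]
opening: 0.617
finger_force: 125.2
cap in tool (array([ 0.00357217, -0.00015639]), [56.916015625, 57.2905158996582], np.float32(47.373905)) top rel -0.04127883423838513 14743 force [-4.3  2.5  5.9] [ 0.43  0.66 -0.33]
slide [ 0.22 -0.   -7.91] turn -3.698 | yaw -0.948 q6 2.07 tcp [ 0.6075 -0.1761  0.0659] t 54.9
```

```bash
python3 -m inch '[{"slide":[0,0,0.01],"turn":0.1,"grip":4},{"slide":[0,0,0.02],"turn":0.2,"grip":4},{"slide":[0,0,0.03],"turn":0.3,"grip":4},{"slide":[0,0,0.03],"turn":0.35,"grip":4}]' 120; python3 cap.py
```

```text
time: 55.3
eef_pos: [0.6073, -0.1761, 0.0657]
tcp_rot: [0.798, -0.603, -0.002, 0.0]
contact_force: [-6.3, 3.5, 7.1]
opening: 0.621
finger_force: 125.2
cap in tool (array([3.59878922e-03, 1.56402588e-06]), [57.075042724609375, 57.66178512573242], np.float32(131.09961)) top rel -0.041266970145837065 14747 force [-6.3  3.5  7.1] [0.62 0.5  1.06]
slide [ 0.22 -0.09 -7.93] turn -4.046 | yaw -1.296 q6 2.42 tcp [ 0.6072 -0.1761  0.0657] t 55.4
```

Torque has jumped to about 1 N m at a hard stop. I'll release and inspect.

```bash
python3 -m inch '[{"slide":[0,0,0],"turn":0.3,"grip":5.6},{"slide":[0,0,0],"turn":0.3,"grip":6.4},{"slide":[0,0,0],"turn":0.3,"grip":7.2},{"slide":[0,0,0],"turn":0.3,"grip":7.2},{"slide":[0,0,-3],"turn":0.3,"grip":7.2},{"slide":[0,0,-8],"turn":0.3,"grip":7.2},{"slide":[0,0,-13],"turn":0.3,"grip":7.2},{"slide":[0,0,-16],"turn":0.0,"grip":7.2},{"slide":[0,0,-16],"turn":0.0,"grip":7.2},{"slide":[0,0,-16],"turn":-0.3,"grip":7.2},{"slide":[0,0,-16],"turn":-0.5,"grip":7.2},{"slide":[0,0,-16],"turn":-0.5,"grip":7.2},{"slide":[0,0,-16],"turn":-0.5,"grip":7.2},{"slide":[0,0,-16],"turn":-0.5,"grip":7.2}]'
python3 - <<'E'
from h import *
plan(.609,-.178,.26,-.8)
p,d,K,W,s=snap('wrist');P=cloud(d,K,W)
near=np.hypot(P[...,0]-.609,P[...,1]+.178)<.13
for a,b in((.07,.083),(.1,.12)):
    q=P[near&(P[...,2]>a)&(P[...,2]<b)];print(np.median(q[:,2]),np.percentile(q[:,2],[5,95]),rect(q))
cv2.imwrite('pics/fin.png',cv2.resize(cv2.convertScaleAbs(p[60:280,170:390,::-1],alpha=1.8,beta=20),None,fx=2.5,fy=2.5))
E
```

```text
time: 56.75
eef_pos: [0.6079, -0.1774, 0.2245]
tcp_rot: [0.922, -0.388, 0.0, -0.0]
contact_force: [0.4, -0.0, -0.0]
opening: 0.845
finger_force: 0.0
slide [ 0.12 -0.04 -3.55] turn 0.003 | yaw -0.797 q6 1.92 tcp [ 0.6079 -0.1774  0.2245] t 56.8
0.07748484651994825 [0.07596572 0.0788204 ] (array([ 0.60923584, -0.17932544]), [86.13414764404297, 162.6549835205078], np.float32(90.95008))
0.10737713733202686 [0.10337604 0.10878986] (array([ 0.60851666, -0.17987662]), [55.40721893310547, 55.766841888427734], np.float32(7.169164))
```

View pics/fin.png

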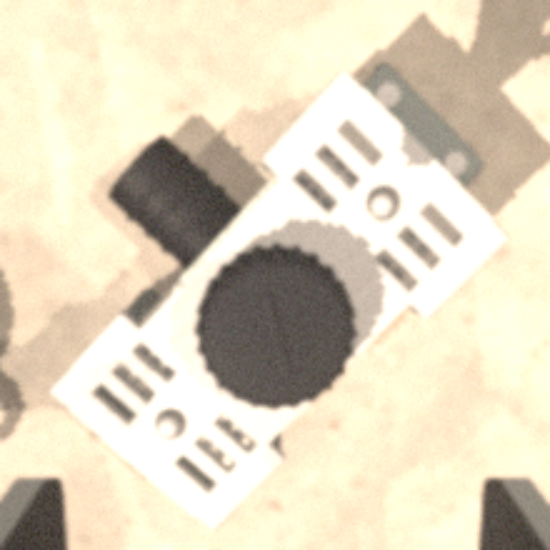

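The cap top (107.4 mm) and cover top (77.5 mm) are back at their starting readings, with the cap at (277,325) in the crop. The gripper is clear, so I'll hand in.

```bash
python3 -c "
from plant import ctrl
print(ctrl.sign_off())"
```

```text
the job is handed in; nothing more can be done
None
```

The job is handed in at about 57 s: all three panels found are stacked flat on the pins, the cover is seated and the cap is screwed down to its starting height as measured; the cap's bar appears roughly 25–30° off its starting line, and sign-off returned no verdict.

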